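# Dry a batch of silver napkin rings

## Robot

A 6-joint arm with a two-finger parallel gripper is mounted at the origin on the work surface. World frame = base frame: x ahead of the robot, y to its left, z up, the work surface at z = 0. Lengths are in m, angles in rad, forces in N, time in s.
With the tool pointing down it reaches from about 0.275 to 0.75 m from the base axis. Payload 10.2 kg.
Tool frame: the origin (TCP) lies on the centre line of the jaws, within the pads' length; the fingertips stand 8 mm ahead of it and the grasp point (between the pads) lies 11 mm behind it; z points along the fingers, y is the line along which they close (so a half turn about z gives the same grasp; the last joint's range is limited). The gripper opens to 85 mm and grips with 20 to 120 N. Pads are 22 mm wide; open, the fingers measure 114 mm over their backs; the gripper's body (76 mm by 85 mm) begins 54 mm behind the grasp point. The pads swing forward as they close: fully open they stand 13 mm farther back than shut.
Start: joints at [0.902, 0.313, 1.498, -0, 1.331, -0.223], TCP at [0.226, 0.474, 0.239] pointing down, gripper open.
Joint ranges: [-2.94, 2.94], [-0.97, 2.17], [0.19, 2.56], [-1.23, 4.37], [0.02, 3.11], [-2.88, 2.88]. Speed limits (rad/s): [2.39, 2.39, 3.01, 3.14, 3.14, 3.14].

## Interface

Orientations are given as [roll, pitch, yaw] about the fixed x, y, z axes, in that order (R = Rz(yaw) Ry(pitch) Rx(roll)).
In Python, from cell import ctrl gives the robot as it stands.
- The arm moves only by the tool send_rows, never from a script. Its argument "motion" is a list of rows, each an object with "gripper": the finger opening in mm, from 0 to 85.4; "slide": the shift along the tool's x, y, z in mm, a list of three; "turn": the turn about the tool's z in rad. In form: [{"gripper": gripper, "slide": [dx, dy, dz], "turn": turn}, ...]. A call has 1 to 5 rows; each row shifts and turns the commanded pose from where the row before left it, along the tool's axes as they then stand; what a row does not reach is not made up. A row lasts 1/10 s, in which the tool goes at most 50 mm and 8.59 degrees, less where a joint would pass 70% of its speed; a pose out of reach is approached as far as the arm can. A call with a gripper value outside its range is refused whole. The fingers move at their own pace and stop on an object; "grip_force" is the grip in N (left out, the last holds). Time passes only in rows, so rows that do not move let the fingers close. It gives the time, the measured TCP pose, the force, the opening and the grip force at its end, in the units of the state.
- ctrl.read_state(): the state, without advancing time (a new reading comes with each control period).
- ctrl.read_camera(name): name is "scene" or "top" or "wrist"; returns a dict with "frame" (480x640x3 uint8, red, green, blue), "intrinsics" (3x3 intrinsics, pixels), "world_to_cam" (4x4, takes a point from world to camera coordinates). Camera axes: x right, y up, looking along -z (the intrinsics and any distortion apply to the point x, -y, -z); pixel columns grow to the right and rows downward; lengths in m; the calibration is good to about 2 mm. A picture is of the moment at which its call begins. There is no depth.
- ctrl.close_job(): hands the job in; it is judged then, once.
The state is a dict: "clock": time; "qpos": joint angles; "dq": joint speeds; "joint_torque": joint torques, N m; "tcp_pos": TCP position; "tcp_rot": TCP orientation; "contact_force": force on the tool from outside, world axes, zero at the start; "moment": the same for the moment, N m; "opening": finger opening in m; "finger_force": force on a finger pad.
Only numpy, scipy, OpenCV 4.12 (cv2) and the standard library are available. Lean on these libraries where they do the work, as an engineer would, in place of code of your own. Each camera call takes 0.05 s, during which the arm holds its last target. There are 200 camera calls.

## Task

Put the freshly washed silver napkin rings into the drying oven: first take the dry rings of the last batch off the drying tray and stand them in the wooden finished-work box, then thread every washed ring from the black rubber mat onto the tray's white posts, one to a post and right down on the tray. Then slide the loaded tray into the oven until its white front panel is flush against the oven's front, and when it is home turn the switch on top of the oven clockwise to its stop. Leave the other things on the bench where they are.

Things in the scene. Friction and masses are not known exactly. Their poses are not given: they have to be found in the camera images.
- oven: white drying oven, 238 mm wide, 200 mm deep, 164 mm high, fixed. Origin on the bench under the middle of its mouth; +x points into the oven, y across, z up. In front of it (x = -250 mm to 0) a steel loading shelf 190 mm wide, its top 28 mm above the bench, runs level through into the chamber
- mouth (a point): middle of the lower edge of the oven's mouth, at shelf height (28 mm above the bench); axes as the oven. The mouth is 202 mm wide and narrows by bevels to the 178 mm wide chamber within 20 mm; it is 58 mm high above the shelf
- tray: loose aluminium drying tray, about 0.5 kg, on the loading shelf: pan 140 mm (x) by 170 mm (y), floor 3 mm thick, 9 mm rim at the sides and rear. Origin at the centre of the pan's underside, +x to its rear edge, which enters the oven first. White front panel 220 mm wide, 64 mm high at x = -70 to -73 mm. Fully home the panel's back lies on the oven's front, the origin 70 mm inside the mouth
- tray_grip (a point): middle of the part to be gripped of the wooden handle (16 mm wide, 24 mm high) that sticks out of the front panel to x = -165 mm of the tray: 131 mm from the tray's origin along -x, 32 mm above its underside, 58 mm out from the panel; axes as the tray
- post0 (a point): foot of a white plastic post of the tray, on the tray's floor (3 mm above its underside), at x = +31 mm, y = +43 mm of the tray; post 24 mm thick, tapering near its top, which is 30 mm above the tray's floor
- post1 (a point): foot of a white plastic post of the tray, on the tray's floor (3 mm above its underside), at x = +31 mm, y = -43 mm of the tray; post 24 mm thick, tapering near its top, which is 30 mm above the tray's floor
- post2 (a point): foot of a white plastic post of the tray, on the tray's floor (3 mm above its underside), at x = -31 mm, y = +43 mm of the tray; post 24 mm thick, tapering near its top, which is 30 mm above the tray's floor
- post3 (a point): foot of a white plastic post of the tray, on the tray's floor (3 mm above its underside), at x = -31 mm, y = -43 mm of the tray; post 24 mm thick, tapering near its top, which is 30 mm above the tray's floor
- wet0_c (a point): an identical plain silver napkin ring: a tube 48 mm outside, 42 mm bore, 26 mm tall, about 60 g, standing on end; this point is its centre (13 mm above its underside), z along its axis. A washed one: it starts on the rubber mat (some of the four are absent)
- wet1_c (a point): an identical plain silver napkin ring: a tube 48 mm outside, 42 mm bore, 26 mm tall, about 60 g, standing on end; this point is its centre (13 mm above its underside), z along its axis. A washed one: it starts on the rubber mat (some of the four are absent)
- wet2_c (a point): an identical plain silver napkin ring: a tube 48 mm outside, 42 mm bore, 26 mm tall, about 60 g, standing on end; this point is its centre (13 mm above its underside), z along its axis. A washed one: it starts on the rubber mat (some of the four are absent)
- wet3_c (a point): an identical plain silver napkin ring: a tube 48 mm outside, 42 mm bore, 26 mm tall, about 60 g, standing on end; this point is its centre (13 mm above its underside), z along its axis. A washed one: it starts on the rubber mat (some of the four are absent)
- dry0_c (a point): an identical plain silver napkin ring: a tube 48 mm outside, 42 mm bore, 26 mm tall, about 60 g, standing on end; this point is its centre (13 mm above its underside), z along its axis. A dry one: it starts on a post of the tray (some of the three are absent)
- dry1_c (a point): an identical plain silver napkin ring: a tube 48 mm outside, 42 mm bore, 26 mm tall, about 60 g, standing on end; this point is its centre (13 mm above its underside), z along its axis. A dry one: it starts on a post of the tray (some of the three are absent)
- dry2_c (a point): an identical plain silver napkin ring: a tube 48 mm outside, 42 mm bore, 26 mm tall, about 60 g, standing on end; this point is its centre (13 mm above its underside), z along its axis. A dry one: it starts on a post of the tray (some of the three are absent)
- mat: black ribbed rubber draining mat, 200 by 200 mm, 4 mm thick, fixed; origin at the centre of its underside, on the bench
- box_in (a point): finished-work box: shallow open wooden box with a blue fabric floor, 100 mm (its x) by 170 mm (its y) outside, walls 5 mm thick and 14 mm high from the bench, fixed; this point is the centre of its inner floor, 5 mm above the bench
- switch_grip (a point): the black rotary switch on top of the oven: this point is on its upright axis at the height to grip, 37 mm above the oven's top and 65 mm in from the oven's front; its grip is a bar 42 mm long, 14 mm thick, its top 7 mm above this point; at joint value 0 the bar lies along the oven's x; this point turns with it (x along the bar)
- switch (a joint): angle of the switch: 0 off, grows clockwise seen from above, stop at 1.2 rad (on); stays where it is left, turns easily (0.03 N m)
- tin: bystander: flat round aluminium tin, 62 mm wide, 20 mm high; origin under its centre
- bench_block: bystander: square steel bench block 65 by 65 by 20 mm; origin under its centre
- jar: bystander: amber glass jar with a white cap, 60 mm wide, 75 mm high; origin under its centre
Mind the look-alikes: they are no part of the job. What is shaped like the part that bears wet1_c but blue or red is not meant. Leave any yellow look-alike of the part that bears dry1_c alone.

How it is judged:
By the outcome, as a careful person would: the job done as asked, in the order asked, and still so for the second after the job is handed in, with the robot touching nothing.
Of dry0, dry1, dry2 only 1 to 2 are there at a start; the rules pass over those that are not, and their reading is None.
Of wet0, wet1, wet2, wet3 only 3 to 4 are there at a start; the rules pass over those that are not, and their reading is None.
At some moment in a run one of wet0, wet1, wet2, wet3 may be knocked a few centimetres aside while the robot is not near it.
It also fails if it takes over 210 s, if anything falls off the work surface, if the arm or the gripper's body presses on something with over 40 N, if the wrist force passes 120 N, or if a joint passes its speed limit or range.

## Working session

There is one attempt and no reset: what is moved stays moved. The work goes in short steps, Python scripts to look and compute and a tool call to move; the robot and the scene stay as the last step left them, time stands still between calls to the robot, and variables do not carry over. Pictures are saved under pics/ and viewed, at most 14 in all, crops included, and the job is handed in when it is done.

Besides the shell and the picture viewer there is one more tool, called after ">>>" as a command line: name --argument value ..., lists and objects as JSON in quotes. send_rows: Moves the arm, as the interface text tells. Its arguments: {"type":"object","properties":{"motion":{"type":"array","items":{"type":"object","properties":{"gripper":{"type":"number"},"slide":{"type":"array","items":{"type":"number"}},"turn":{"type":"number"}}}},"grip_force":{"type":"number"}},"required":["motion"]}

```bash
mkdir -p pics; ls; cat > h.py <<'E'
import numpy as np, cv2
from cell import ctrl
def snap(n,f):
    c=ctrl.read_camera(n); cv2.imwrite('pics/'+f,c['frame'][:,:,::-1]); np.savez('pics/'+f+'.npz',K=c['intrinsics'],T=c['world_to_cam']); return c
def load(f):
    d=np.load('pics/'+f+'.npz'); return d['K'],d['T']
def pix(f,u,v,z):
    K,T=load(f); r=np.linalg.inv(K)@[u,v,1]; R=T[:3,:3]; d=R.T@np.array([r[0],-r[1],-r[2]]); o=-R.T@T[:3,3]
    return o+d*(z-o[2])/d[2]
def proj(f,p):
    K,T=load(f); q=T[:3,:3]@np.asarray(p)+T[:3,3]; w=K@[q[0],-q[1],-q[2]]; return w[:2]/w[2]
E
python3 - <<'E'
from h import *
s=ctrl.read_state(); print(s)
for n in ('top','scene'): 
    c=snap(n,n+'0.png'); print(c['intrinsics'],c['world_to_cam'],[k for k in c])
E
```

```text
pics
{'clock': 0.0, 'qpos': array([ 9.01595078e-01,  3.13487342e-01,  1.49842272e+00,  1.32354837e-05,
        1.33099536e+00, -2.23431406e-01]), 'dq': array([-2.54599532e-04, -1.15778450e-03, -2.09795514e-05,  7.21405937e-04,
        9.18910807e-04,  2.35797244e-05]), 'joint_torque': array([ 3.60696977e-04, -4.12265933e+01, -2.59744227e+01, -1.62246470e-04,
        4.15599294e-03, -1.31421214e-05]), 'tcp_pos': array([0.2262264 , 0.47349381, 0.23872137]), 'tcp_rot': array([-3.14031537e+00, -3.03412241e-04,  2.69581947e+00]), 'contact_force': array([-0.4700637 , -0.42055848,  0.22950807]), 'moment': array([0.01427332, 0.00290739, 0.00481627]), 'finger_force': 0.0, 'opening': 0.0856276196885978}
[[522.76327055   0.         322.71398968]
 [  0.         522.76327055 232.95237341]
 [  0.           0.           1.        ]] [[-0.01793085 -0.99983333  0.0034358   0.05789018]
 [ 0.9772365  -0.01679886  0.21148668 -0.61651886]
 [-0.21139371  0.00714973  0.97737484 -1.16820127]
 [ 0.          0.          0.          1.        ]] ['frame', 'intrinsics', 'world_to_cam']
[[486.21101423   0.         310.8145025 ]
 [  0.         486.21101423 235.65846595]
 [  0.           0.           1.        ]] [[ 0.36862378  0.92957191  0.00354564 -0.28049555]
 [-0.57544235  0.22519404  0.78622754  0.21823836]
 [ 0.73005658 -0.29186247  0.61792692 -1.50177358]
 [ 0.          0.          0.          1.        ]] ['frame', 'intrinsics', 'world_to_cam']
```

View pics/top0.png

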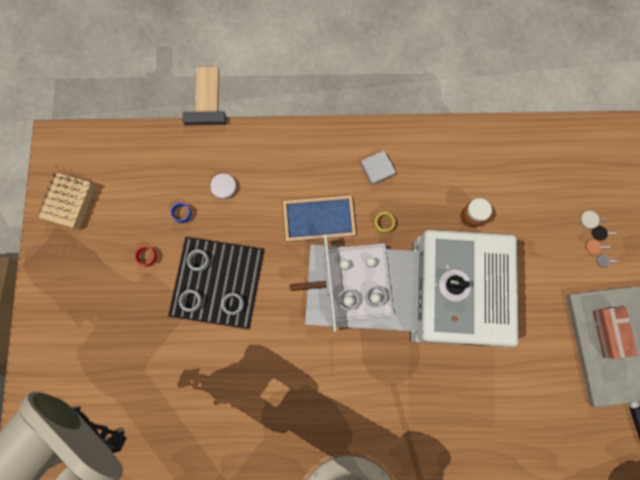

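View pics/scene0.png

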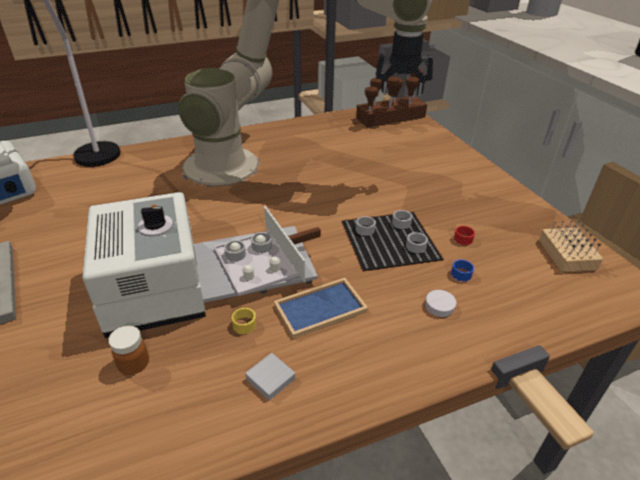

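The top view shows three silver rings on the mat at about (198,261), (190,300) and (232,303). Two silver rings are on the posts near (349,299) and (376,297), with free posts at (344,264) and (372,262). The look-alikes are blue (181,212), red (146,255) and yellow (385,222), and I'll leave all three alone. Next I'll check the choice in a close crop.

```bash
python3 - <<'E'
import cv2
a=cv2.imread('pics/top0.png')
p=cv2.resize(a[190:350,280:530],None,fx=3.2,fy=3.2,interpolation=cv2.INTER_CUBIC)
cv2.imwrite('pics/c1.png',p)
q=cv2.resize(a[230:335,160:280],None,fx=5,fy=5,interpolation=cv2.INTER_CUBIC)
cv2.imwrite('pics/c2.png',q)
E
```

```text
(no output)
```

View pics/c1.png

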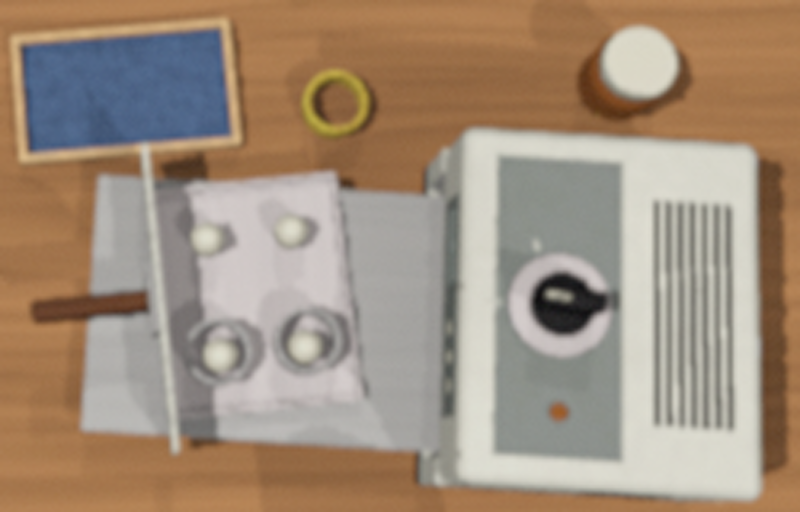

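View pics/c2.png

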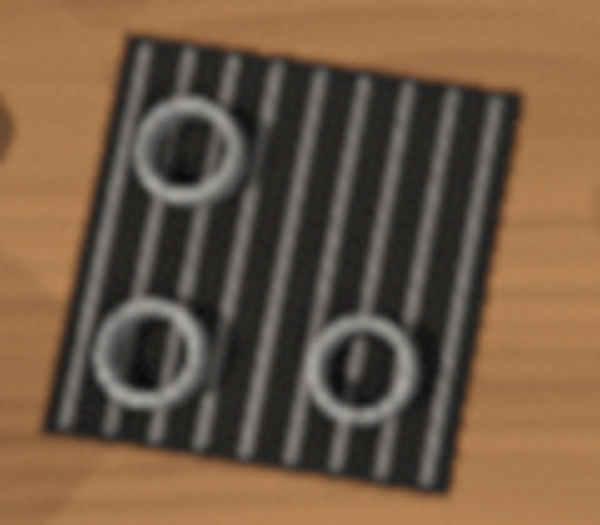

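```bash
python3 - <<'E'
from h import *
f='top0.png'
def c1(x,y,z): return pix(f,280+(x+.5)/3.2-.5,190+(y+.5)/3.2-.5,z)
def c2(x,y,z): return pix(f,160+(x+.5)/5-.5,230+(y+.5)/5-.5,z)
def show(n,p): print(n,np.round(p[:2]*1000,1))
P={}
for n,x,y in (('p3free_front',208,238),('p_rearfree',293,230),('pf_dry',222,354),('pr_dry',307,345)):
    P[n]=c1(x,y,.059); show(n,P[n])
for n,x,y in (('ringf',224,351),('ringr',312,340)): show(n,c1(x,y,.057))
for n,x,y in (('wA',190,150),('wB',150,352),('wC',362,369)): show(n,c2(x,y,.030))
for n,x,y in (('ovFL',463,130),('ovRL',755,147),('ovRR',757,497),('ovFR',450,487)): show(n,c1(x,y,.164))
show('sw',c1(563,300,.208)); show('panelL',c1(146,148,.092)); show('panelR',c1(176,452,.092)); show('handle tip',c1(36,312,.072)); show('handle in',c1(145,301,.072))
for x,y in ((12,36),(230,18),(242,143),(20,160)): show('box',c1(x,y,.014))
for x,y in ((100,176),(440,195),(432,450),(82,430)): show('shelf',c1(x,y,.028))
show('yellow',c1(337,103,.026)); show('jar',c1(640,62,.075))
for x,y in ((565,290),(605,300),(548,297)): show('sw',c1(x,y,.208))
E
```

```text
p3free_front [543.5  -3.1]
p_rearfree [548.3 -65.6]
pf_dry [458.8 -10.9]
pr_dry [464.2 -72.6]
ringf [461.1 -12.5]
ringr [467.9 -76.5]
wA [564.9 348.5]
wB [468.5 364.2]
wC [458.8 263.9]
ovFL [ 598.4 -173.1]
ovRL [ 583.2 -370.4]
ovRR [ 351.5 -349.4]
ovFR [ 361.4 -150.6]
sw [ 476.7 -221.3]
panelL [604.7  41.4]
panelR [388.9  24.7]
handle tip [490.  122.4]
handle in [496.6  44.1]
box [712.1 143.2]
box [723.8 -27.1]
box [623.8 -33.4]
box [613.4 137.3]
shelf [597.1  75.9]
shelf [ 578.1 -180.8]
shelf [ 388.8 -164.3]
shelf [407.8  91.6]
yellow [ 651.3 -106.3]
jar [ 667.  -325.6]
sw [ 483. -223.]
sw [ 476.2 -248.1]
sw [ 478.7 -211.8]
```

Everything I measured agrees with the given sizes: post spacing 85 and 63 mm, oven 238 by 198 mm, and the shelf yaw is consistent. The tray sits at yaw about -85° and the oven at about -94°. Next I'll move over the tray.

```bash
cat >> h.py <<'E'
def go(x,y,z,yaw=None):
    "mm, deg: shift in tool axes (mm) and turn (rad) from the measured pose"
    from scipy.spatial.transform import Rotation as Ro
    s=ctrl.read_state(); R=Ro.from_euler('xyz',s['tcp_rot']).as_matrix()
    d=R.T@(np.array([x,y,z])-s['tcp_pos']*1000); a=s['tcp_rot'][2]
    t=0 if yaw is None else (a-np.radians(yaw)+np.pi)%(2*np.pi)-np.pi
    print(round(s['clock'],2),'tcp',np.round(s['tcp_pos']*1000,1),'rot',np.round(np.degrees(s['tcp_rot']),2),'F',np.round(s['contact_force'],1),'op',round(s['opening']*1000,1),'-> slide',np.round(d,1),'turn',round(t,3))
E
python3 -c "
from h import *
go(480,-30,260,95)"
```

```text
0.1 tcp [226.2 473.5 238.8] rot [-1.7994e+02 -1.0000e-02  1.5446e+02] F [-0.4 -0.2  0.3] op 85.0 -> slide [-446.1 -344.9  -20.9] turn 1.038
```

>>> send_rows --motion '[{"gripper": 60,"slide": [-37,-29,-2],"turn": 0},{"gripper": 60,"slide": [-37,-29,-2],"turn": 0},{"gripper": 60,"slide": [-37,-29,-2],"turn": 0},{"gripper": 60,"slide": [-37,-29,-2],"turn": 0},{"gripper": 60,"slide": [-37,-29,-2],"turn": 0}]'

```text
clock: 0.6
tcp_pos: [0.331, 0.2614, 0.2493]
tcp_rot: [-3.141, -0.0, 2.696]
contact_force: [0.9, -0.0, -0.0]
opening: 0.0597
finger_force: 0.0
```

>>> send_rows --motion '[{"gripper": 60,"slide": [-37,-29,-2],"turn": 0},{"gripper": 60,"slide": [-37,-29,-2],"turn": 0},{"gripper": 60,"slide": [-37,-29,-2],"turn": 0},{"gripper": 60,"slide": [-37,-29,-2],"turn": 0},{"gripper": 60,"slide": [-37,-29,-2],"turn": 0}]'

```text
clock: 1.1
tcp_pos: [0.4355, 0.0506, 0.2593]
tcp_rot: [3.142, -0.0, 2.696]
contact_force: [0.3, 0.3, -0.0]
opening: 0.0602
finger_force: 0.0
```

>>> send_rows --motion '[{"gripper": 60,"slide": [-37,-29,0],"turn": 0},{"gripper": 60,"slide": [-37,-29,0],"turn": 0},{"gripper": 60,"slide": [0,0,0],"turn": 0.148},{"gripper": 60,"slide": [0,0,0],"turn": 0.148},{"gripper": 60,"slide": [0,0,0],"turn": 0.148}]'

```text
clock: 1.6
tcp_pos: [0.4769, -0.0321, 0.2589]
tcp_rot: [-3.141, -0.001, 2.245]
contact_force: [0.3, 0.7, 0.2]
opening: 0.0603
finger_force: 0.0
```

>>> send_rows --motion '[{"gripper": 60,"slide": [0,0,0],"turn": 0.148},{"gripper": 60,"slide": [0,0,0],"turn": 0.148},{"gripper": 60,"slide": [0,0,0],"turn": 0.148},{"gripper": 60,"slide": [0,0,0],"turn": 0.148},{"gripper": 60,"slide": [0,0,0],"turn": 0}]'

```text
clock: 2.1
tcp_pos: [0.4768, -0.0317, 0.259]
tcp_rot: [-3.141, -0.0, 1.658]
contact_force: [-0.6, 0.2, -0.5]
opening: 0.0599
finger_force: 0.0
```

```bash
python3 -c "
from h import *
go(480,-30,260,95)
c=snap('wrist','w1.png'); 
for p in [(461,-12.5,57),(467.9,-76.5,57),(543.5,-3,59),(548,-65.6,59)]: print(proj('w1.png',np.array(p)/1000))
"
```

```text
2.1 tcp [476.8 -31.7 259. ] rot [-1.7997e+02 -1.0000e-02  9.5020e+01] F [-0.6  0.2 -0.5] op 59.9 -> slide [ 1.4  3.3 -1. ] turn 0.0
[298.54641291 181.52379194]
[300.79211624 255.87334169]
[400.34821197 179.23808277]
[394.92034923 252.46844363]
```

View pics/w1.png

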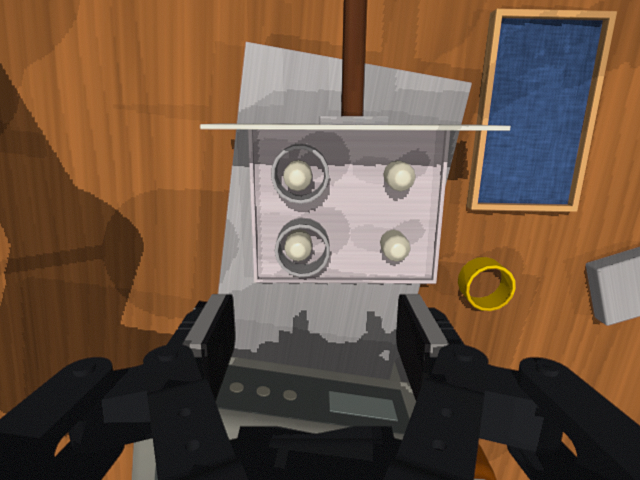

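The wrist view shows the dry rings at about (299,174) and (302,249), the free posts at (400,176) and (397,246), and the tray aligned with the image. I'll fit the ring rims in code.

```bash
python3 - <<'E'
from h import *
f='w1.png'
a=cv2.imread('pics/w1.png'); g=cv2.cvtColor(a,cv2.COLOR_BGR2GRAY)
cv2.imwrite('pics/c3.png',cv2.resize(a[120:300,240:460],None,fx=3.6,fy=3.3,interpolation=cv2.INTER_CUBIC))
for z,w in ((.057,48),(.061,24)):
    s=np.linalg.norm(proj(f,[.465,-.04,z])-proj(f,[.465+.001*w,-.04,z])); print('diam px',s)
c=cv2.HoughCircles(cv2.GaussianBlur(g[120:300,240:460],(3,3),0),cv2.HOUGH_GRADIENT,1,30,param1=120,param2=14,minRadius=24,maxRadius=32)
if c is not None: print(c[0]+[240,120,0])
for u,v in ((297,176),(298,246),(400,176),(397,246)): print(np.round(1000*pix(f,u,v,.060)[:2],1))
for u,v in ((299,173),(302,249)): print('ring',np.round(1000*pix(f,u,v,.057)[:2],1))
E
```

```text
diam px 57.03195575220424
diam px 28.884764304217548
[[299.5        174.5         25.79999924]
 [300.5        254.5         30.20000076]
 [411.5        180.5         28.10000038]]
[459.5  -7.7]
[464.9 -66.9]
[ 5.426e+02 -3.000e-01]
[548.7 -59.4]
ring [460.8  -5.5]
ring [468.4 -70.2]
```

View pics/c3.png

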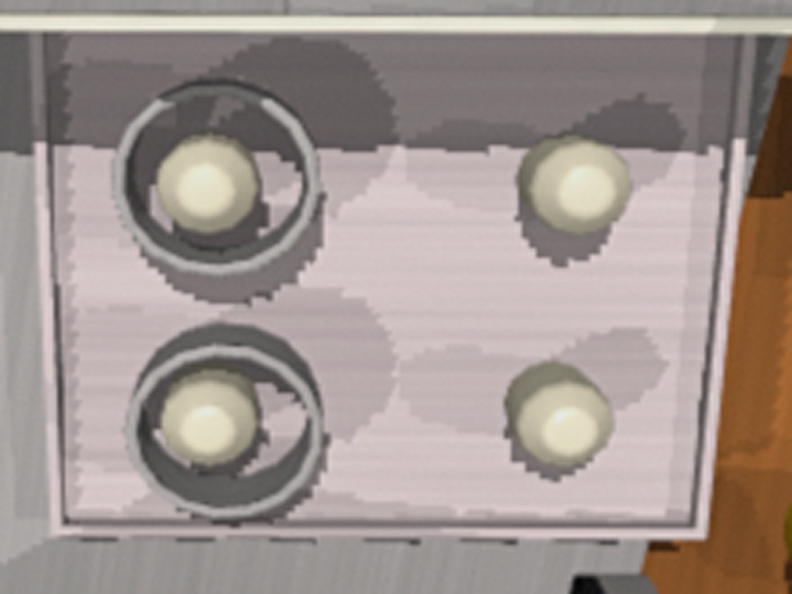

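```bash
python3 - <<'E'
from h import *
f='w1.png'
c=lambda x,y,z:pix(f,240+(x+.5)/3.6-.5,120+(y+.5)/3.3-.5,z)[:2]*1000
P=np.array([c(205,188,.061),c(587,190,.061),c(207,422,.061),c(567,428,.061)])
print(P.round(1), np.linalg.norm(P[0]-P[1]),np.linalg.norm(P[2]-P[3]),np.linalg.norm(P[0]-P[2]),np.linalg.norm(P[1]-P[3]),P.mean(0))
d=P[1]+P[3]-P[0]-P[2]; print('tray yaw from y',np.degrees(np.arctan2(d[1],d[0]))-90)
d=P[2]+P[3]-P[0]-P[1]; print('from x',np.degrees(np.arctan2(d[1],d[0])))
for n,q in (('front',((114,174),(320,174),(217,77),(217,272))),('rear',((127,432),(323,432),(225,345),(225,520)))):
    Q=np.array([c(x,y,.057) for x,y in q]); print(n,Q.mean(0).round(1),np.linalg.norm(Q[0]-Q[1]),np.linalg.norm(Q[2]-Q[3]))
K,T=load(f); print('cam',(-T[:3,:3].T@T[:3,3]).round(3))
E
```

```text
[[459.2  -8.1]
 [544.7  -1. ]
 [464.3 -68. ]
 [549.  -62. ]] 85.78410556957397 84.96952033779854 60.09591396250083 61.223796039090814 [504.30403606 -34.76658504]
tray yaw from y -85.62572201612369
from x -85.58890638599587
front [461.6  -5.2] 46.6767394878259 48.020224789176936
rear [468.7 -71.9] 46.86951168352812 47.99711425087513
cam [0.471 0.038 0.393]
```

>>> send_rows --motion '[{"gripper": 60,"slide": [13,-7,25],"turn": 0},{"gripper": 60,"slide": [12,-7,40],"turn": 0},{"gripper": 60,"slide": [0,0,45],"turn": 0},{"gripper": 60,"slide": [0,0,45],"turn": 0},{"gripper": 60,"slide": [0,0,25],"turn": 0}]'

```text
clock: 2.65
tcp_pos: [0.4592, -0.0076, 0.0764]
tcp_rot: [-3.138, -0.001, 1.664]
contact_force: [0.4, -0.5, 0.1]
opening: 0.0602
finger_force: 0.0
```

>>> send_rows --motion '[{"gripper": 60,"slide": [0,0,16],"turn": 0},{"gripper": 60,"slide": [0,0,16],"turn": 0},{"gripper": 60,"slide": [0,0,0],"turn": 0}]'

```text
clock: 2.95
tcp_pos: [0.4597, -0.0078, 0.0457]
tcp_rot: [-3.138, -0.001, 1.663]
contact_force: [-0.5, -0.4, -0.3]
opening: 0.06
finger_force: 0.0
```

```bash
python3 -c "
from h import *
go(461,-8,47)
snap('wrist','w2.png')
"
```

```text
2.95 tcp [459.7  -7.8  45.7] rot [-1.7979e+02 -8.0000e-02  9.5300e+01] F [-0.5 -0.4 -0.3] op 60.0 -> slide [-0.3  1.3 -1.3] turn 0
```

View pics/w2.png

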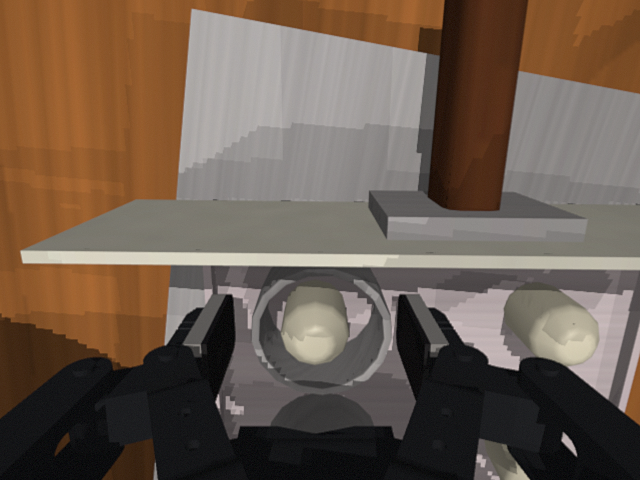

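The ring is centred between the pads (rim centre about (321,325)). I'll grip and lift it.

>>> send_rows --motion '[{"gripper": 44,"slide": [0,1,0],"turn": 0},{"gripper": 44,"slide": [0,0,0],"turn": 0},{"gripper": 44,"slide": [0,0,0],"turn": 0},{"gripper": 44,"slide": [0,0,0],"turn": 0}]' --grip_force 30

```text
clock: 3.4
tcp_pos: [0.4623, -0.0081, 0.0482]
tcp_rot: [3.14, 0.001, 1.66]
contact_force: [-0.8, -0.1, 7.2]
opening: 0.0462
finger_force: 31.3
```

>>> send_rows --motion '[{"gripper": 44,"slide": [0,0,-10],"turn": 0},{"gripper": 44,"slide": [0,0,-20],"turn": 0},{"gripper": 44,"slide": [0,0,-30],"turn": 0},{"gripper": 44,"slide": [0,0,-30],"turn": 0},{"gripper": 44,"slide": [0,0,0],"turn": 0}]'

```text
clock: 3.9
tcp_pos: [0.4635, -0.0084, 0.1413]
tcp_rot: [3.135, 0.003, 1.66]
contact_force: [0.6, 0.4, -0.7]
opening: 0.0461
finger_force: 31.1
```

```bash
python3 -c "
from h import *
# box centre & axes from the two views
K=load('w1.png')
for u,v in ((497,10),(615,12),(577,211),(472,206)): print(np.round(1000*pix('w1.png',u,v,.014)[:2],1))
go(666,91,50)
go(671,19,50)
"
```

```text
[612.7 137.7]
[710.6 144.8]
[723.7 -23.5]
[624.1 -27.5]
3.9 tcp [463.5  -8.4 141.3] rot [1.7959e+02 1.5000e-01 9.5120e+01] F [ 0.6  0.4 -0.7] op 46.1 -> slide [ 81.2 209.9  92.5] turn 0
3.9 tcp [463.5  -8.4 141.3] rot [1.7959e+02 1.5000e-01 9.5120e+01] F [ 0.6  0.4 -0.7] op 46.1 -> slide [  9.  208.4  92.7] turn 0
```

>>> send_rows --motion '[{"gripper": 44,"slide": [10,30,-5],"turn": 0},{"gripper": 44,"slide": [20,45,0],"turn": 0},{"gripper": 44,"slide": [20,45,0],"turn": 0},{"gripper": 44,"slide": [20,45,0],"turn": 0},{"gripper": 44,"slide": [13,45,0],"turn": 0}]'

```text
clock: 4.4
tcp_pos: [0.6646, 0.0951, 0.1418]
tcp_rot: [-3.141, -0.0, 1.661]
contact_force: [0.1, -0.1, -0.3]
opening: 0.0463
finger_force: 31.1
```

>>> send_rows --motion '[{"gripper": 44,"slide": [0,0,30],"turn": 0},{"gripper": 44,"slide": [0,0,30],"turn": 0},{"gripper": 44,"slide": [0,0,20],"turn": 0},{"gripper": 44,"slide": [0,0,0],"turn": 0}]'

```text
clock: 4.8
tcp_pos: [0.6616, 0.0934, 0.0586]
tcp_rot: [-3.135, -0.001, 1.66]
contact_force: [-0.6, -0.1, -0.8]
opening: 0.0461
finger_force: 31.2
```

```bash
python3 -c "
from h import *
go(665.5,93,24)
"
```

```text
4.8 tcp [661.6  93.4  58.6] rot [-1.7961e+02 -5.0000e-02  9.5110e+01] F [-0.6 -0.1 -0.8] op 46.1 -> slide [-0.8  4.1 34.5] turn 0
```

>>> send_rows --motion '[{"gripper": 44,"slide": [0,3,12],"turn": 0},{"gripper": 44,"slide": [0,0,12],"turn": 0},{"gripper": 44,"slide": [0,0,9],"turn": 0},{"gripper": 44,"slide": [0,0,2],"turn": 0}]'

```text
clock: 5.2
tcp_pos: [0.666, 0.0936, 0.0261]
tcp_rot: [-3.14, -0.0, 1.66]
contact_force: [-0.8, 0.5, -0.2]
opening: 0.0463
finger_force: 31.2
```

>>> send_rows --motion '[{"gripper": 57,"slide": [0,0,0],"turn": 0},{"gripper": 57,"slide": [0,0,0],"turn": 0},{"gripper": 57,"slide": [0,0,0],"turn": 0}]'

```text
clock: 5.5
tcp_pos: [0.6669, 0.0936, 0.028]
tcp_rot: [3.14, 0.0, 1.66]
contact_force: [-0.5, -0.1, -0.1]
opening: 0.057
finger_force: 0.0
```

>>> send_rows --motion '[{"gripper": 57,"slide": [0,0,-20],"turn": 0},{"gripper": 57,"slide": [0,0,-40],"turn": 0},{"gripper": 57,"slide": [0,0,-45],"turn": 0},{"gripper": 57,"slide": [0,0,-20],"turn": 0},{"gripper": 57,"slide": [0,0,0],"turn": 0}]'

```text
clock: 6.0
tcp_pos: [0.668, 0.0936, 0.1567]
tcp_rot: [3.134, 0.001, 1.66]
contact_force: [0.0, 0.3, 0.1]
opening: 0.057
finger_force: 0.0
```

```bash
python3 -c "
from h import *
go(468.3,-74,100,94.7)
a=snap('scene','s1.png');b=snap('wrist','w3.png')
m=np.hstack([cv2.resize(a['frame'][250:370,200:400],(460,276)),cv2.resize(b['frame'],(368,276))])[:,:800,::-1]
cv2.imwrite('pics/m1.png',m)
"
```

```text
6.0 tcp [668.   93.6 156.7] rot [1.7958e+02 5.0000e-02 9.5100e+01] F [0.  0.3 0.1] op 57.0 -> slide [-149.1 -214.2   55.2] turn 0.007
```

View pics/m1.png

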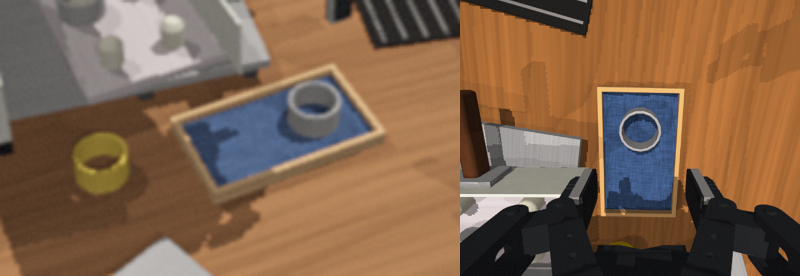

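The first dry ring stands in the box, at wrist-view inset (640,130). Now the second dry ring.

>>> send_rows --motion '[{"gripper": 60,"slide": [-25,-36,0],"turn": 0},{"gripper": 60,"slide": [-25,-36,0],"turn": 0},{"gripper": 60,"slide": [-25,-36,0],"turn": 0},{"gripper": 60,"slide": [-25,-36,0],"turn": 0},{"gripper": 60,"slide": [-25,-36,0],"turn": 0}]'

```text
clock: 6.6
tcp_pos: [0.4961, -0.0474, 0.1507]
tcp_rot: [-3.139, -0.001, 1.66]
contact_force: [-0.9, -1.1, -0.2]
opening: 0.0597
finger_force: 0.0
```

>>> send_rows --motion '[{"gripper": 60,"slide": [-24,-34,0],"turn": 0},{"gripper": 60,"slide": [0,0,30],"turn": 0},{"gripper": 60,"slide": [0,0,30],"turn": 0},{"gripper": 60,"slide": [0,0,15],"turn": 0},{"gripper": 60,"slide": [0,0,0],"turn": 0}]'

```text
clock: 7.1
tcp_pos: [0.4648, -0.0731, 0.0745]
tcp_rot: [-3.136, -0.003, 1.66]
contact_force: [0.6, 0.8, 0.6]
opening: 0.0599
finger_force: 0.0
```

```bash
python3 -c "
from h import *
go(468.3,-74,47,94.7)
"
```

```text
7.1 tcp [464.8 -73.1  74.5] rot [-179.67   -0.18   95.08] F [0.6 0.8 0.6] op 59.9 -> slide [-1.2  3.6 27.5] turn 0.007
```

>>> send_rows --motion '[{"gripper": 60,"slide": [-1,2,14],"turn": 0},{"gripper": 60,"slide": [0,0,13],"turn": 0},{"gripper": 60,"slide": [0,0,0],"turn": 0},{"gripper": 44,"slide": [0,0,0],"turn": 0},{"gripper": 44,"slide": [0,0,0],"turn": 0}]'

```text
clock: 7.6
tcp_pos: [0.4691, -0.0747, 0.0511]
tcp_rot: [3.141, 0.001, 1.66]
contact_force: [0.2, 0.1, -1.9]
opening: 0.0459
finger_force: 30.8
```

>>> send_rows --motion '[{"gripper": 44,"slide": [0,0,0],"turn": 0},{"gripper": 44,"slide": [0,0,0],"turn": 0}]'

```text
clock: 7.8
tcp_pos: [0.4691, -0.0747, 0.051]
tcp_rot: [3.141, 0.001, 1.66]
contact_force: [-0.5, 0.2, 6.2]
opening: 0.0456
finger_force: 31.4
```

>>> send_rows --motion '[{"gripper": 44,"slide": [0,0,-10],"turn": 0},{"gripper": 44,"slide": [0,0,-20],"turn": 0},{"gripper": 44,"slide": [0,0,-35],"turn": 0},{"gripper": 44,"slide": [0,0,-35],"turn": 0},{"gripper": 44,"slide": [0,0,0],"turn": 0}]'

```text
clock: 8.3
tcp_pos: [0.4705, -0.0753, 0.1548]
tcp_rot: [3.134, 0.004, 1.66]
contact_force: [0.1, 0.2, -1.0]
opening: 0.0458
finger_force: 31.1
```

```bash
python3 -c "
from h import *
go(670.5,21,150,94.7)
"
```

```text
8.3 tcp [470.5 -75.3 154.8] rot [179.58   0.23  95.11] F [ 0.1  0.2 -1. ] op 45.8 -> slide [ 78.1 207.7   6. ] turn 0.007
```

>>> send_rows --motion '[{"gripper": 44,"slide": [16,41,0],"turn": 0},{"gripper": 44,"slide": [16,41,0],"turn": 0},{"gripper": 44,"slide": [16,41,0],"turn": 0},{"gripper": 44,"slide": [15,41,0],"turn": 0},{"gripper": 44,"slide": [15,44,0],"turn": 0}]'

```text
clock: 8.8
tcp_pos: [0.6699, 0.0226, 0.1498]
tcp_rot: [-3.14, -0.0, 1.66]
contact_force: [-0.2, -1.0, 0.1]
opening: 0.046
finger_force: 31.1
```

>>> send_rows --motion '[{"gripper": 44,"slide": [0,0,40],"turn": 0},{"gripper": 44,"slide": [0,0,40],"turn": 0},{"gripper": 44,"slide": [0,0,15],"turn": 0},{"gripper": 44,"slide": [0,0,0],"turn": 0},{"gripper": 44,"slide": [0,0,0],"turn": 0}]'

```text
clock: 9.3
tcp_pos: [0.6697, 0.0213, 0.0571]
tcp_rot: [3.139, 0.001, 1.66]
contact_force: [0.6, 0.1, 0.2]
opening: 0.0457
finger_force: 31.2
```

```bash
python3 -c "
from h import *
go(670.5,21,28)
"
```

```text
9.3 tcp [669.7  21.3  57.1] rot [1.7987e+02 3.0000e-02 9.5090e+01] F [0.6 0.1 0.2] op 45.7 -> slide [-0.3  0.7 29.1] turn 0
```

>>> send_rows --motion '[{"gripper": 44,"slide": [0,0,15],"turn": 0},{"gripper": 44,"slide": [0,0,10],"turn": 0},{"gripper": 44,"slide": [0,0,4],"turn": 0},{"gripper": 44,"slide": [0,0,0],"turn": 0},{"gripper": 44,"slide": [0,0,0],"turn": 0}]'

```text
clock: 9.8
tcp_pos: [0.6691, 0.0215, 0.0265]
tcp_rot: [3.141, 0.0, 1.66]
contact_force: [-0.4, -0.8, 0.3]
opening: 0.0461
finger_force: 31.2
```

>>> send_rows --motion '[{"gripper": 57,"slide": [0,0,0],"turn": 0},{"gripper": 57,"slide": [0,0,0],"turn": 0},{"gripper": 57,"slide": [0,0,0],"turn": 0}]'

```text
clock: 10.1
tcp_pos: [0.6691, 0.0215, 0.0265]
tcp_rot: [3.141, 0.0, 1.66]
contact_force: [1.0, -0.4, -0.2]
opening: 0.0571
finger_force: 0.0
```

>>> send_rows --motion '[{"gripper": 57,"slide": [0,0,-20],"turn": 0},{"gripper": 57,"slide": [0,0,-40],"turn": 0},{"gripper": 57,"slide": [0,0,-45],"turn": 0},{"gripper": 57,"slide": [0,0,-30],"turn": 0},{"gripper": 57,"slide": [0,0,0],"turn": 0}]'

```text
clock: 10.6
tcp_pos: [0.6708, 0.0214, 0.1668]
tcp_rot: [3.133, 0.002, 1.66]
contact_force: [0.8, -0.0, 0.1]
opening: 0.0572
finger_force: 0.0
```

```bash
python3 -c "
from h import *
go(500,280,260,95)
"
```

```text
10.6 tcp [670.8  21.4 166.8] rot [1.7949e+02 1.2000e-01 9.5110e+01] F [ 0.8 -0.   0.1] op 57.2 -> slide [ 272.6 -146.2  -95.1] turn 0.002
```

>>> send_rows --motion '[{"gripper": 60,"slide": [42,-24,-16],"turn": 0},{"gripper": 60,"slide": [42,-24,-16],"turn": 0},{"gripper": 60,"slide": [42,-24,-16],"turn": 0},{"gripper": 60,"slide": [42,-24,-16],"turn": 0},{"gripper": 60,"slide": [42,-24,-16],"turn": 0}]'

```text
clock: 11.1
tcp_pos: [0.5318, 0.2176, 0.2398]
tcp_rot: [-3.141, -0.0, 1.66]
contact_force: [0.7, 0.8, 0.4]
opening: 0.0596
finger_force: 0.0
```

>>> send_rows --motion '[{"gripper": 60,"slide": [42,-24,-15],"turn": 0},{"gripper": 60,"slide": [20,0,0],"turn": 0},{"gripper": 60,"slide": [0,0,0],"turn": 0},{"gripper": 60,"slide": [0,0,0],"turn": 0}]'

```text
clock: 11.5
tcp_pos: [0.5042, 0.2751, 0.2538]
tcp_rot: [-3.14, 0.001, 1.66]
contact_force: [1.0, -0.1, -0.0]
opening: 0.0599
finger_force: 0.0
```

```bash
python3 - <<'E'
from h import *
go(500,280,260,95)
a=snap('scene','s2.png');b=snap('wrist','w4.png')
f='w4.png'
for n,p in (('A',(564.9,348.5)),('B',(468.5,364.2)),('C',(458.8,263.9))): print(n,proj(f,[p[0]/1000,p[1]/1000,.03]).round(1))
m=np.vstack([b['frame'][:,:,:],cv2.resize(a['frame'][190:370,180:480],(200,120),interpolation=cv2.INTER_AREA) if 0 else np.zeros((0,640,3),np.uint8)])
sm=cv2.resize(a['frame'][200:350,180:480],(640,320)); m=np.vstack([m[:280],sm])
cv2.imwrite('pics/m2.png',b['frame'][:,:,::-1]); cv2.imwrite('pics/m3.png',sm[:,:,::-1])
E
```

```text
11.5 tcp [504.2 275.1 253.8] rot [-1.7994e+02  3.0000e-02  9.5130e+01] F [ 1.  -0.1 -0. ] op 59.9 -> slide [ 5.2 -3.8 -6.2] turn 0.002
A [395.4 120.8]
B [282.   90.2]
C [263.6 208.2]
```

View pics/m2.png

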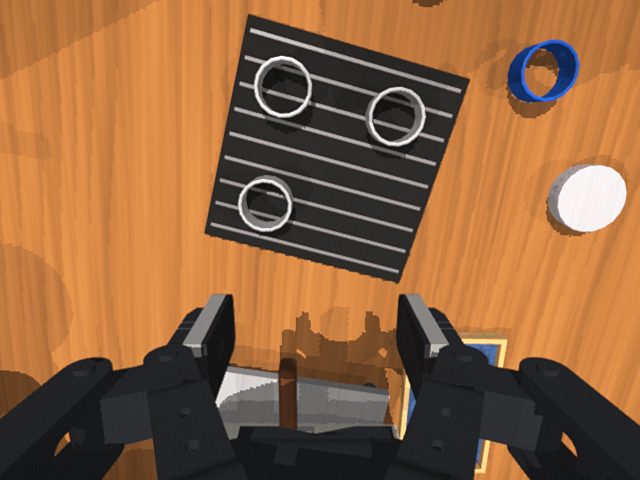

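All three wet rings are where the top view had them: A (396,116), B (283,87), C (265,204). The blue ring and the tin are outside the mat.

```bash
python3 - <<'E'
from h import *
f='w4.png'
for n,u,v in (('A',396,116.5),('B',283,87),('C',265.5,204)): print(n,(1000*pix(f,u,v,.03)[:2]).round(1))
go(459,265,70)
E
```

```text
A [564.9 352. ]
B [469.1 366.8]
C [460.2 267.8]
11.6 tcp [504.6 274.4 253.9] rot [-1.7994e+02  3.0000e-02  9.5030e+01] F [ 0.8 -0.5 -0.2] op 60.0 -> slide [ -5.3 -46.1 184. ] turn 0
```

>>> send_rows --motion '[{"gripper": 60,"slide": [-2,-23,30],"turn": 0},{"gripper": 60,"slide": [-2,-23,40],"turn": 0},{"gripper": 60,"slide": [0,0,48],"turn": 0},{"gripper": 60,"slide": [0,0,45],"turn": 0},{"gripper": 60,"slide": [0,0,30],"turn": 0}]'

```text
clock: 12.1
tcp_pos: [0.4579, 0.2658, 0.0586]
tcp_rot: [-3.138, 0.001, 1.658]
contact_force: [0.5, -0.0, 0.9]
opening: 0.0602
finger_force: 0.0
```

>>> send_rows --motion '[{"gripper": 60,"slide": [0,0,0],"turn": 0},{"gripper": 60,"slide": [0,0,0],"turn": 0}]'

```text
clock: 12.3
tcp_pos: [0.4595, 0.2668, 0.0623]
tcp_rot: [3.141, -0.0, 1.659]
contact_force: [-0.2, 1.0, 0.2]
opening: 0.0603
finger_force: 0.0
```

```bash
python3 - <<'E'
from h import *
go(459.6,266,22)
E
```

```text
12.3 tcp [459.5 266.8  62.3] rot [179.98  -0.    95.03] F [-0.2  1.   0.2] op 60.3 -> slide [-0.8 -0.  40.3] turn 0
```

>>> send_rows --motion '[{"gripper": 60,"slide": [0,0,20],"turn": 0},{"gripper": 60,"slide": [0,0,14],"turn": 0},{"gripper": 60,"slide": [0,0,6],"turn": 0},{"gripper": 60,"slide": [0,0,0],"turn": 0},{"gripper": 60,"slide": [0,0,0],"turn": 0}]'

```text
clock: 12.8
tcp_pos: [0.4597, 0.2675, 0.023]
tcp_rot: [3.139, -0.0, 1.66]
contact_force: [0.5, -0.2, -0.1]
opening: 0.0601
finger_force: 0.0
```

>>> send_rows --motion '[{"gripper": 44,"slide": [0,0,0],"turn": 0},{"gripper": 44,"slide": [0,0,0],"turn": 0},{"gripper": 44,"slide": [0,0,0],"turn": 0},{"gripper": 44,"slide": [0,0,0],"turn": 0}]'

```text
clock: 13.2
tcp_pos: [0.4595, 0.2676, 0.023]
tcp_rot: [3.14, -0.0, 1.66]
contact_force: [-1.8, 0.2, 7.9]
opening: 0.0464
finger_force: 30.0
```

>>> send_rows --motion '[{"gripper": 44,"slide": [0,0,-20],"turn": 0},{"gripper": 44,"slide": [0,0,-40],"turn": 0},{"gripper": 44,"slide": [0,0,-45],"turn": 0},{"gripper": 44,"slide": [0,0,-25],"turn": 0},{"gripper": 44,"slide": [0,0,0],"turn": 0}]'

```text
clock: 13.7
tcp_pos: [0.4604, 0.268, 0.1558]
tcp_rot: [3.134, -0.002, 1.66]
contact_force: [0.6, 0.1, -1.4]
opening: 0.0461
finger_force: 31.5
```

```bash
cat > posts.py <<'E'
from h import *
def posts(c=(504.1,-35.9),yaw=-85.6):
    a=np.radians(yaw); R=np.array([[np.cos(a),-np.sin(a)],[np.sin(a),np.cos(a)]])
    return {i:R@np.array(p)+c for i,p in enumerate([(31,43),(31,-43),(-31,43),(-31,-43)])}
E
python3 - <<'E'
from posts import *
P=posts()
for i in P: print(i,P[i].round(1)); go(*P[i],150,94.4)
E
```

```text
0 [549.4 -63.5]
13.7 tcp [460.4 268.  155.8] rot [ 1.7957e+02 -1.0000e-01  9.5110e+01] F [ 0.6  0.1 -1.4] op 46.1 -> slide [-338.1   59.1    5.6] turn 0.012
1 [463.6 -70.1]
13.7 tcp [460.4 268.  155.8] rot [ 1.7957e+02 -1.0000e-01  9.5110e+01] F [ 0.6  0.1 -1.4] op 46.1 -> slide [-337.   -26.9    5. ] turn 0.012
2 [544.6  -1.7]
13.7 tcp [460.4 268.  155.8] rot [ 1.7957e+02 -1.0000e-01  9.5110e+01] F [ 0.6  0.1 -1.4] op 46.1 -> slide [-276.1   59.8    5.8] turn 0.012
3 [458.8  -8.3]
13.7 tcp [460.4 268.  155.8] rot [ 1.7957e+02 -1.0000e-01  9.5110e+01] F [ 0.6  0.1 -1.4] op 46.1 -> slide [-275.   -26.2    5.1] turn 0.012
```

>>> send_rows --motion '[{"gripper": 44,"slide": [-30,-3,0],"turn": 0},{"gripper": 44,"slide": [-45,-3,0],"turn": 0},{"gripper": 44,"slide": [-45,-3,0],"turn": 0},{"gripper": 44,"slide": [-45,-3,0],"turn": 0},{"gripper": 44,"slide": [-45,-3,0],"turn": 0}]'

```text
clock: 14.2
tcp_pos: [0.4619, 0.0553, 0.151]
tcp_rot: [-3.141, -0.0, 1.66]
contact_force: [1.5, -0.5, -1.2]
opening: 0.046
finger_force: 31.5
```

>>> send_rows --motion '[{"gripper": 44,"slide": [-45,-4,0],"turn": 0},{"gripper": 44,"slide": [-45,-4,0],"turn": 0},{"gripper": 44,"slide": [-37,-4,0],"turn": 0},{"gripper": 44,"slide": [0,0,20],"turn": 0},{"gripper": 44,"slide": [0,0,15],"turn": 0}]'

```text
clock: 14.7
tcp_pos: [0.4613, -0.0716, 0.1152]
tcp_rot: [-3.141, -0.001, 1.657]
contact_force: [-0.3, 0.3, -0.9]
opening: 0.0461
finger_force: 31.5
```

>>> send_rows --motion '[{"gripper": 44,"slide": [0,0,0],"turn": 0},{"gripper": 44,"slide": [0,0,0],"turn": 0}]'

```text
clock: 14.9
tcp_pos: [0.4618, -0.0705, 0.1165]
tcp_rot: [-3.141, -0.0, 1.66]
contact_force: [0.1, -0.8, -0.7]
opening: 0.0462
finger_force: 31.5
```

```bash
python3 - <<'E'
from posts import *
P=posts(); go(*P[1],51,94.4)
snap('wrist','w5.png')
E
```

```text
14.9 tcp [461.8 -70.5 116.5] rot [-1.7996e+02 -2.0000e-02  9.5110e+01] F [ 0.1 -0.8 -0.7] op 46.2 -> slide [ 0.2  1.9 65.5] turn 0.012
```

View pics/w5.png

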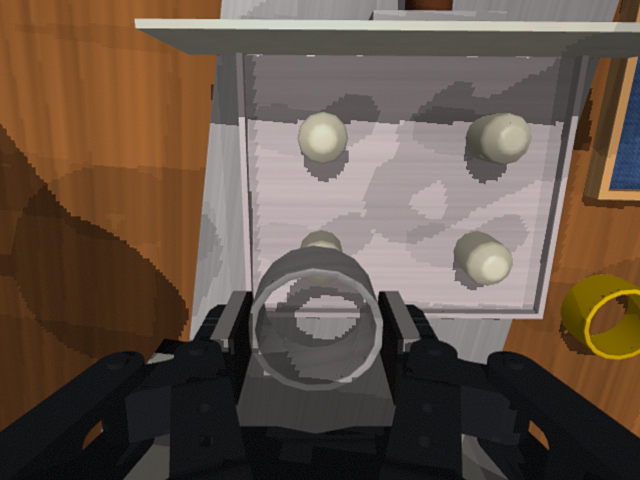

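The held ring is centred at (316,325), and the target post is just ahead of it at u≈322. That matches the computed +2 mm shift, so I'll thread it.

>>> send_rows --motion '[{"gripper": 44,"slide": [0,2,10],"turn": 0},{"gripper": 44,"slide": [0,0,20],"turn": 0},{"gripper": 44,"slide": [0,0,20],"turn": 0},{"gripper": 44,"slide": [0,0,10],"turn": 0},{"gripper": 44,"slide": [0,0,4],"turn": 0}]'

```text
clock: 15.45
tcp_pos: [0.4637, -0.0703, 0.0519]
tcp_rot: [-3.141, -0.001, 1.66]
contact_force: [0.7, 0.4, 0.1]
opening: 0.0463
finger_force: 31.5
```

>>> send_rows --motion '[{"gripper": 44,"slide": [0,0,0],"turn": 0},{"gripper": 44,"slide": [0,0,0],"turn": 0}]'

```text
clock: 15.65
tcp_pos: [0.4643, -0.0706, 0.0533]
tcp_rot: [3.14, 0.001, 1.66]
contact_force: [-0.1, -0.3, -0.3]
opening: 0.0461
finger_force: 31.5
```

>>> send_rows --motion '[{"gripper": 60,"slide": [0,0,0],"turn": 0},{"gripper": 60,"slide": [0,0,0],"turn": 0},{"gripper": 60,"slide": [0,0,0],"turn": 0}]'

```text
clock: 15.95
tcp_pos: [0.4641, -0.0706, 0.053]
tcp_rot: [3.141, 0.0, 1.66]
contact_force: [0.1, 0.9, -0.2]
opening: 0.0596
finger_force: 0.0
```

>>> send_rows --motion '[{"gripper": 60,"slide": [0,0,-20],"turn": 0},{"gripper": 60,"slide": [0,0,-40],"turn": 0},{"gripper": 60,"slide": [0,0,-40],"turn": 0},{"gripper": 60,"slide": [0,0,-20],"turn": 0},{"gripper": 60,"slide": [0,0,0],"turn": 0}]'

```text
clock: 16.45
tcp_pos: [0.465, -0.0709, 0.1754]
tcp_rot: [3.136, 0.003, 1.66]
contact_force: [-0.1, -0.3, 0.0]
opening: 0.0599
finger_force: 0.0
```

```bash
python3 - <<'E'
from posts import *
go(469,365.5,150)
E
```

```text
16.45 tcp [465.  -70.9 175.4] rot [1.797e+02 1.600e-01 9.510e+01] F [-0.1 -0.3  0. ] op 59.9 -> slide [434.4  42.7  24.4] turn 0
```

>>> send_rows --motion '[{"gripper": 60,"slide": [40,8,-15],"turn": 0},{"gripper": 60,"slide": [45,8,-15],"turn": 0},{"gripper": 60,"slide": [45,8,-15],"turn": 0},{"gripper": 60,"slide": [45,9,-15],"turn": 0},{"gripper": 60,"slide": [45,9,-15],"turn": 0}]'

```text
clock: 16.95
tcp_pos: [0.4857, 0.1542, 0.2471]
tcp_rot: [-3.14, 0.0, 1.66]
contact_force: [1.8, -0.2, -0.5]
opening: 0.0599
finger_force: 0.0
```

>>> send_rows --motion '[{"gripper": 60,"slide": [45,9,-4],"turn": 0},{"gripper": 60,"slide": [45,9,0],"turn": 0},{"gripper": 60,"slide": [31,9,0],"turn": 0},{"gripper": 60,"slide": [0,0,0],"turn": 0},{"gripper": 60,"slide": [0,0,0],"turn": 0}]'

```text
clock: 17.45
tcp_pos: [0.502, 0.2754, 0.2502]
tcp_rot: [-3.139, 0.001, 1.661]
contact_force: [0.5, -0.1, -0.8]
opening: 0.06
finger_force: 0.0
```

```bash
cat > rings.py <<'E'
from h import *
def rings(f):
    snap('wrist',f); g=cv2.cvtColor(cv2.imread('pics/'+f),cv2.COLOR_BGR2GRAY)
    c=cv2.HoughCircles(cv2.GaussianBlur(g[:290],(3,3),0),cv2.HOUGH_GRADIENT,1,40,param1=150,param2=18,minRadius=22,maxRadius=34)
    if c is not None:
        for u,v,r in c[0]: print((round(float(u),1),round(float(v),1),round(float(r),1)),(1000*pix(f,u,v,.03)[:2]).round(1))
E
python3 - <<'E'
from rings import *
rings('w6.png')
go(469,365.5,60)
E
```

```text
(401.5, 115.5, 27.9) [565.7 354. ]
(285.5, 87.5, 29.9) [468.6 367. ]
(551.5, 67.5, 30.1) [680.  401.4]
(592.5, 203.5, 31.1) [743.4 295.9]
17.5 tcp [502.1 274.8 250.6] rot [-1.799e+02  3.000e-02  9.509e+01] F [ 0.3 -0.5  0.6] op 60.0 -> slide [ 93.4 -24.6 190.6] turn 0
```

>>> send_rows --motion '[{"gripper": 60,"slide": [30,-8,20],"turn": 0},{"gripper": 60,"slide": [35,-8,30],"turn": 0},{"gripper": 60,"slide": [28,-8,35],"turn": 0},{"gripper": 60,"slide": [0,0,45],"turn": 0},{"gripper": 60,"slide": [0,0,35],"turn": 0}]'

```text
clock: 18.0
tcp_pos: [0.4693, 0.3649, 0.0842]
tcp_rot: [-3.14, 0.001, 1.66]
contact_force: [0.2, -0.1, -0.6]
opening: 0.0599
finger_force: 0.0
```

>>> send_rows --motion '[{"gripper": 60,"slide": [0,0,20],"turn": 0},{"gripper": 60,"slide": [0,0,5],"turn": 0},{"gripper": 60,"slide": [0,0,0],"turn": 0},{"gripper": 60,"slide": [0,0,0],"turn": 0}]'

```text
clock: 18.4
tcp_pos: [0.471, 0.3656, 0.0631]
tcp_rot: [3.139, -0.001, 1.659]
contact_force: [1.0, 0.4, 0.8]
opening: 0.0597
finger_force: 0.0
```

```bash
python3 - <<'E'
from rings import *
go(469,365.7,22)
E
```

```text
18.4 tcp [471.  365.6  63.1] rot [ 1.7988e+02 -5.0000e-02  9.5060e+01] F [1.  0.4 0.8] op 59.7 -> slide [ 0.2 -2.1 41.1] turn 0
```

>>> send_rows --motion '[{"gripper": 60,"slide": [0,-2,20],"turn": 0},{"gripper": 60,"slide": [0,0,14],"turn": 0},{"gripper": 60,"slide": [0,0,7],"turn": 0},{"gripper": 60,"slide": [0,0,0],"turn": 0},{"gripper": 60,"slide": [0,0,0],"turn": 0}]'

```text
clock: 18.9
tcp_pos: [0.4685, 0.3658, 0.0212]
tcp_rot: [3.141, -0.0, 1.66]
contact_force: [0.8, 0.2, 0.5]
opening: 0.0603
finger_force: 0.0
```

>>> send_rows --motion '[{"gripper": 44,"slide": [0,0,0],"turn": 0},{"gripper": 44,"slide": [0,0,0],"turn": 0},{"gripper": 44,"slide": [0,0,0],"turn": 0},{"gripper": 44,"slide": [0,0,0],"turn": 0}]'

```text
clock: 19.3
tcp_pos: [0.4686, 0.3658, 0.0217]
tcp_rot: [3.14, -0.001, 1.66]
contact_force: [-1.0, -0.2, 6.9]
opening: 0.0471
finger_force: 30.8
```

>>> send_rows --motion '[{"gripper": 44,"slide": [0,0,-20],"turn": 0},{"gripper": 44,"slide": [0,0,-40],"turn": 0},{"gripper": 44,"slide": [0,0,-45],"turn": 0},{"gripper": 44,"slide": [0,0,-25],"turn": 0},{"gripper": 44,"slide": [0,0,0],"turn": 0}]'

```text
clock: 19.8
tcp_pos: [0.4695, 0.3664, 0.1547]
tcp_rot: [3.135, -0.003, 1.66]
contact_force: [0.8, -0.0, -0.7]
opening: 0.0468
finger_force: 31.2
```

```bash
python3 - <<'E'
from posts import *
P=posts(); go(*P[0],150,94.4)
E
```

```text
19.8 tcp [469.5 366.4 154.7] rot [ 1.796e+02 -1.600e-01  9.511e+01] F [ 0.8 -0.  -0.7] op 46.8 -> slide [-435.3   41.2    3.8] turn 0.012
```

>>> send_rows --motion '[{"gripper": 44,"slide": [-30,2,0],"turn": 0},{"gripper": 44,"slide": [-45,4,0],"turn": 0},{"gripper": 44,"slide": [-45,4,0],"turn": 0},{"gripper": 44,"slide": [-45,4,0],"turn": 0},{"gripper": 44,"slide": [-45,4,0],"turn": 0}]'

```text
clock: 20.3
tcp_pos: [0.5042, 0.1563, 0.1495]
tcp_rot: [-3.14, 0.0, 1.66]
contact_force: [1.1, 0.9, -0.6]
opening: 0.0466
finger_force: 31.2
```

>>> send_rows --motion '[{"gripper": 44,"slide": [-45,5,0],"turn": 0},{"gripper": 44,"slide": [-45,5,0],"turn": 0},{"gripper": 44,"slide": [-45,5,0],"turn": 0},{"gripper": 44,"slide": [-45,4,0],"turn": 0},{"gripper": 44,"slide": [-30,4,0],"turn": 0}]'

```text
clock: 20.8
tcp_pos: [0.546, -0.0518, 0.1494]
tcp_rot: [-3.14, -0.0, 1.658]
contact_force: [0.0, 0.4, -1.0]
opening: 0.047
finger_force: 31.2
```

>>> send_rows --motion '[{"gripper": 44,"slide": [-15,0,15],"turn": 0},{"gripper": 44,"slide": [0,0,15],"turn": 0},{"gripper": 44,"slide": [0,0,5],"turn": 0},{"gripper": 44,"slide": [0,0,0],"turn": 0},{"gripper": 44,"slide": [0,0,0],"turn": 0}]'

```text
clock: 21.3
tcp_pos: [0.5478, -0.0637, 0.1159]
tcp_rot: [3.141, 0.0, 1.66]
contact_force: [0.7, 0.6, -1.0]
opening: 0.0467
finger_force: 31.2
```

```bash
python3 - <<'E'
from posts import *
P=posts(); go(*P[0],50,94.4)
E
```

```text
21.3 tcp [547.8 -63.7 115.9] rot [1.7998e+02 1.0000e-02 9.5130e+01] F [ 0.7  0.6 -1. ] op 46.7 -> slide [ 0.   1.6 65.9] turn 0.013
```

>>> send_rows --motion '[{"gripper": 44,"slide": [0,2,10],"turn": 0},{"gripper": 44,"slide": [0,0,20],"turn": 0},{"gripper": 44,"slide": [0,0,20],"turn": 0},{"gripper": 44,"slide": [0,0,10],"turn": 0},{"gripper": 44,"slide": [0,0,5],"turn": 0}]'

```text
clock: 21.8
tcp_pos: [0.5494, -0.0636, 0.0498]
tcp_rot: [-3.141, -0.0, 1.66]
contact_force: [-0.3, -0.5, -0.3]
opening: 0.0462
finger_force: 31.2
```

>>> send_rows --motion '[{"gripper": 44,"slide": [0,0,0],"turn": 0},{"gripper": 44,"slide": [0,0,0],"turn": 0}]'

```text
clock: 22.0
tcp_pos: [0.5501, -0.0639, 0.0513]
tcp_rot: [3.14, 0.001, 1.66]
contact_force: [0.5, 0.3, -0.3]
opening: 0.0468
finger_force: 31.2
```

>>> send_rows --motion '[{"gripper": 60,"slide": [0,0,0],"turn": 0},{"gripper": 60,"slide": [0,0,0],"turn": 0},{"gripper": 60,"slide": [0,0,0],"turn": 0}]'

```text
clock: 22.3
tcp_pos: [0.5498, -0.0639, 0.051]
tcp_rot: [3.141, 0.0, 1.66]
contact_force: [-0.0, -0.3, 0.6]
opening: 0.06
finger_force: 0.0
```

>>> send_rows --motion '[{"gripper": 60,"slide": [0,0,-20],"turn": 0},{"gripper": 60,"slide": [0,0,-40],"turn": 0},{"gripper": 60,"slide": [0,0,-40],"turn": 0},{"gripper": 60,"slide": [0,0,-20],"turn": 0},{"gripper": 60,"slide": [0,0,0],"turn": 0}]'

```text
clock: 22.8
tcp_pos: [0.5508, -0.0642, 0.1738]
tcp_rot: [3.136, 0.002, 1.66]
contact_force: [0.8, -0.6, -0.0]
opening: 0.0599
finger_force: 0.0
```

```bash
python3 - <<'E'
from posts import *
go(530,275,250)
E
```

```text
22.8 tcp [550.8 -64.2 173.8] rot [1.7968e+02 1.4000e-01 9.5100e+01] F [ 0.8 -0.6 -0. ] op 59.9 -> slide [339.5   9.9 -77. ] turn 0
```

>>> send_rows --motion '[{"gripper": 60,"slide": [40,1,-15],"turn": 0},{"gripper": 60,"slide": [45,1,-15],"turn": 0},{"gripper": 60,"slide": [45,1,-15],"turn": 0},{"gripper": 60,"slide": [45,1,-15],"turn": 0},{"gripper": 60,"slide": [45,1,-15],"turn": 0}]'

```text
clock: 23.3
tcp_pos: [0.5343, 0.1574, 0.2451]
tcp_rot: [-3.14, 0.0, 1.66]
contact_force: [0.3, 0.2, -0.2]
opening: 0.0599
finger_force: 0.0
```

>>> send_rows --motion '[{"gripper": 60,"slide": [45,2,-4],"turn": 0},{"gripper": 60,"slide": [45,2,0],"turn": 0},{"gripper": 60,"slide": [30,1,0],"turn": 0},{"gripper": 60,"slide": [0,0,0],"turn": 0},{"gripper": 60,"slide": [0,0,0],"turn": 0}]'

```text
clock: 23.8
tcp_pos: [0.5291, 0.2757, 0.2483]
tcp_rot: [-3.14, 0.001, 1.661]
contact_force: [0.2, 0.0, 0.1]
opening: 0.0599
finger_force: 0.0
```

```bash
python3 - <<'E'
from rings import *
rings('w7.png')
go(565,351,60)
E
```

```text
(404.5, 98.5, 27.9) [593.  367.6]
(519.5, 65.5, 30.1) [680.5 400.6]
(564.5, 202.5, 31.1) [744.9 295.1]
23.85 tcp [529.3 275.  248.7] rot [-1.7992e+02  3.0000e-02  9.5080e+01] F [-0.7 -0.8 -0.3] op 59.7 -> slide [ 72.6  42.5 188.6] turn 0
```

Ring A has been knocked, from (565,351) to about (593,367). I'll look before grasping.

```bash
python3 - <<'E'
import cv2
a=cv2.imread('pics/w7.png'); cv2.imwrite('pics/c7.png',cv2.resize(a[30:230,300:560],None,fx=3,fy=3,interpolation=cv2.INTER_CUBIC))
E
```

```text
(no output)
```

View pics/c7.png

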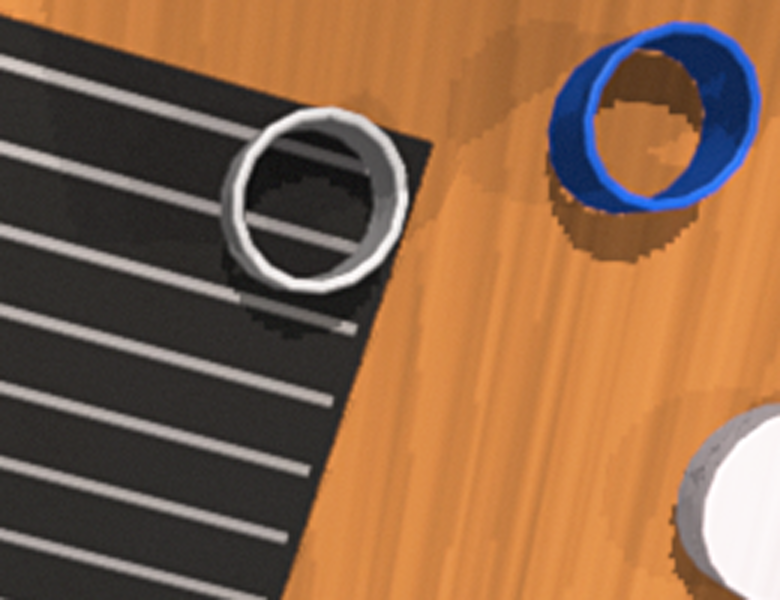

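Ring A stands upright on the mat corner, rim centre at crop (321,200), i.e. pixel (407,97). The blue ring is about 90 mm away, so the fingers clear it.

```bash
python3 - <<'E'
from rings import *
print((1000*pix('w7.png',406.7,96.5,.03)[:2]).round(1))
p=pix('w7.png',406.7,96.5,.03)*1000
go(p[0],p[1]-1.5,60)
E
```

```text
[594.6 369.3]
23.85 tcp [529.3 275.  248.7] rot [-1.7992e+02  3.0000e-02  9.5080e+01] F [-0.7 -0.8 -0.3] op 59.7 -> slide [ 86.7  73.5 188.5] turn 0
```

>>> send_rows --motion '[{"gripper": 60,"slide": [25,22,15],"turn": 0},{"gripper": 60,"slide": [32,27,20],"turn": 0},{"gripper": 60,"slide": [30,24,20],"turn": 0},{"gripper": 60,"slide": [0,0,40],"turn": 0},{"gripper": 60,"slide": [0,0,40],"turn": 0}]'

```text
clock: 24.35
tcp_pos: [0.5952, 0.368, 0.1127]
tcp_rot: [3.141, 0.0, 1.659]
contact_force: [0.6, 0.9, 0.0]
opening: 0.0599
finger_force: 0.0
```

>>> send_rows --motion '[{"gripper": 60,"slide": [0,0,35],"turn": 0},{"gripper": 60,"slide": [0,0,15],"turn": 0},{"gripper": 60,"slide": [0,0,0],"turn": 0},{"gripper": 60,"slide": [0,0,0],"turn": 0}]'

```text
clock: 24.75
tcp_pos: [0.5954, 0.3686, 0.0665]
tcp_rot: [3.139, -0.001, 1.659]
contact_force: [0.3, -0.1, 0.8]
opening: 0.06
finger_force: 0.0
```

```bash
python3 - <<'E'
from rings import *
go(594.5,367.8,22)
E
```

```text
24.75 tcp [595.4 368.6  66.5] rot [ 1.7986e+02 -4.0000e-02  9.5060e+01] F [ 0.3 -0.1  0.8] op 60.0 -> slide [-0.7 -1.1 44.5] turn 0
```

>>> send_rows --motion '[{"gripper": 60,"slide": [0,-1,20],"turn": 0},{"gripper": 60,"slide": [0,0,17],"turn": 0},{"gripper": 60,"slide": [0,0,7],"turn": 0},{"gripper": 60,"slide": [0,0,0],"turn": 0},{"gripper": 60,"slide": [0,0,0],"turn": 0}]'

```text
clock: 25.25
tcp_pos: [0.5938, 0.3689, 0.0215]
tcp_rot: [3.14, -0.0, 1.66]
contact_force: [-0.1, 0.4, -0.2]
opening: 0.0599
finger_force: 0.0
```

>>> send_rows --motion '[{"gripper": 44,"slide": [0,0,0],"turn": 0},{"gripper": 44,"slide": [0,0,0],"turn": 0},{"gripper": 44,"slide": [0,0,0],"turn": 0},{"gripper": 44,"slide": [0,0,0],"turn": 0}]'

```text
clock: 25.65
tcp_pos: [0.5939, 0.369, 0.0221]
tcp_rot: [3.14, -0.001, 1.66]
contact_force: [-1.0, -1.0, 7.1]
opening: 0.0474
finger_force: 30.9
```

>>> send_rows --motion '[{"gripper": 44,"slide": [0,0,-20],"turn": 0},{"gripper": 44,"slide": [0,0,-40],"turn": 0},{"gripper": 44,"slide": [0,0,-45],"turn": 0},{"gripper": 44,"slide": [0,0,-25],"turn": 0},{"gripper": 44,"slide": [0,0,0],"turn": 0}]'

```text
clock: 26.15
tcp_pos: [0.5948, 0.3694, 0.1557]
tcp_rot: [3.134, -0.002, 1.66]
contact_force: [0.0, -0.2, -0.1]
opening: 0.047
finger_force: 31.2
```

```bash
python3 - <<'E'
from posts import *
P=posts(); go(*P[2],150,94.4);go(*P[3],150,94.4)
E
```

```text
26.15 tcp [594.8 369.4 155.7] rot [ 1.7955e+02 -1.4000e-01  9.5110e+01] F [ 0.  -0.2 -0.1] op 47.0 -> slide [-365.2  -83.1    4.1] turn 0.012
26.15 tcp [594.8 369.4 155.7] rot [ 1.7955e+02 -1.4000e-01  9.5110e+01] F [ 0.  -0.2 -0.1] op 47.0 -> slide [-364.1 -169.1    3.4] turn 0.012
```

>>> send_rows --motion '[{"gripper": 44,"slide": [-30,-7,0],"turn": 0},{"gripper": 44,"slide": [-45,-10,0],"turn": 0},{"gripper": 44,"slide": [-45,-10,0],"turn": 0},{"gripper": 44,"slide": [-45,-10,0],"turn": 0},{"gripper": 44,"slide": [-45,-10,0],"turn": 0}]'

```text
clock: 26.65
tcp_pos: [0.5642, 0.1537, 0.1497]
tcp_rot: [-3.14, -0.0, 1.66]
contact_force: [1.3, -1.0, -0.1]
opening: 0.0472
finger_force: 31.2
```

>>> send_rows --motion '[{"gripper": 44,"slide": [-45,-10,0],"turn": 0},{"gripper": 44,"slide": [-45,-10,0],"turn": 0},{"gripper": 44,"slide": [-40,-10,0],"turn": 0},{"gripper": 44,"slide": [-25,-6,0],"turn": 0},{"gripper": 44,"slide": [0,0,0],"turn": 0}]'

```text
clock: 27.15
tcp_pos: [0.5424, -0.0049, 0.1498]
tcp_rot: [-3.14, 0.0, 1.656]
contact_force: [-0.2, 0.1, -1.5]
opening: 0.0473
finger_force: 31.2
```

>>> send_rows --motion '[{"gripper": 44,"slide": [0,0,15],"turn": 0},{"gripper": 44,"slide": [0,0,15],"turn": 0},{"gripper": 44,"slide": [0,0,5],"turn": 0},{"gripper": 44,"slide": [0,0,0],"turn": 0},{"gripper": 44,"slide": [0,0,0],"turn": 0}]'

```text
clock: 27.65
tcp_pos: [0.5433, -0.0019, 0.116]
tcp_rot: [3.141, 0.0, 1.66]
contact_force: [-1.1, -0.3, 0.4]
opening: 0.0471
finger_force: 31.2
```

```bash
python3 - <<'E'
from posts import *
P=posts(); go(*P[2],50.5,94.4)
E
```

```text
27.65 tcp [543.3  -1.9 116. ] rot [1.7997e+02 1.0000e-02 9.5130e+01] F [-1.1 -0.3  0.4] op 47.1 -> slide [ 0.1  1.2 65.5] turn 0.013
```

>>> send_rows --motion '[{"gripper": 44,"slide": [0,1,10],"turn": 0},{"gripper": 44,"slide": [0,0,20],"turn": 0},{"gripper": 44,"slide": [0,0,20],"turn": 0},{"gripper": 44,"slide": [0,0,10],"turn": 0},{"gripper": 44,"slide": [0,0,5],"turn": 0}]'

```text
clock: 28.15
tcp_pos: [0.5439, -0.002, 0.0498]
tcp_rot: [-3.141, -0.0, 1.66]
contact_force: [-0.0, -0.6, -0.8]
opening: 0.0473
finger_force: 31.2
```

>>> send_rows --motion '[{"gripper": 44,"slide": [0,0,0],"turn": 0},{"gripper": 44,"slide": [0,0,0],"turn": 0}]'

```text
clock: 28.35
tcp_pos: [0.5446, -0.0022, 0.0513]
tcp_rot: [3.14, 0.0, 1.66]
contact_force: [-0.0, 0.2, -0.5]
opening: 0.0474
finger_force: 31.2
```

>>> send_rows --motion '[{"gripper": 60,"slide": [0,0,0],"turn": 0},{"gripper": 60,"slide": [0,0,0],"turn": 0},{"gripper": 60,"slide": [0,0,0],"turn": 0}]'

```text
clock: 28.65
tcp_pos: [0.5443, -0.0021, 0.051]
tcp_rot: [3.141, 0.0, 1.66]
contact_force: [-0.5, -0.4, -0.2]
opening: 0.0599
finger_force: 0.0
```

>>> send_rows --motion '[{"gripper": 60,"slide": [0,0,-20],"turn": 0},{"gripper": 60,"slide": [0,0,-40],"turn": 0},{"gripper": 60,"slide": [0,0,-40],"turn": 0},{"gripper": 60,"slide": [0,0,-40],"turn": 0},{"gripper": 60,"slide": [0,-20,-40],"turn": 0}]'

```text
clock: 29.15
tcp_pos: [0.5247, -0.0039, 0.2324]
tcp_rot: [3.14, 0.0, 1.66]
contact_force: [0.5, 0.2, 0.2]
opening: 0.0598
finger_force: 0.0
```

>>> send_rows --motion '[{"gripper": 60,"slide": [0,-20,-25],"turn": 0},{"gripper": 60,"slide": [0,0,0],"turn": 0},{"gripper": 60,"slide": [0,0,0],"turn": 0}]'

```text
clock: 29.45
tcp_pos: [0.5042, -0.0057, 0.2558]
tcp_rot: [3.141, 0.0, 1.66]
contact_force: [0.5, -0.1, -1.0]
opening: 0.0602
finger_force: 0.0
```

```bash
python3 - <<'E'
from posts import *
go(504,-36,255)
snap('wrist','w8.png'); snap('top','t8.png')
E
```

```text
29.45 tcp [504.2  -5.7 255.8] rot [1.7995e+02 2.0000e-02 9.5090e+01] F [ 0.5 -0.1 -1. ] op 60.2 -> slide [-30.2  -2.9   0.8] turn 0
```

View pics/w8.png

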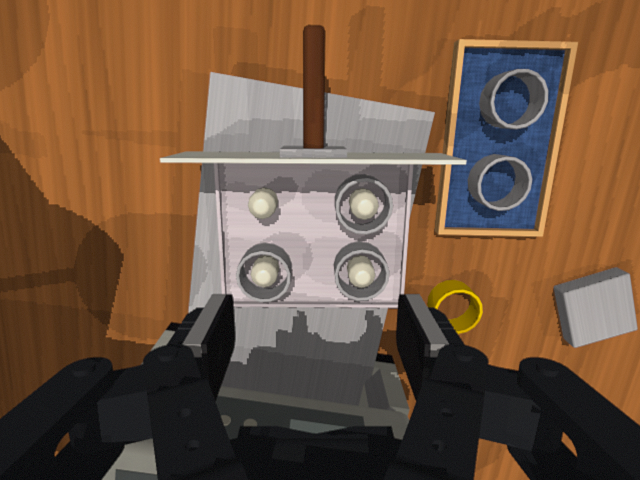

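Three washed rings are seated, at (363,206), (264,272) and (361,270). Two dry rings stand in the box at (515,98) and (500,184). Next is the handle, from (314,26) to (314,150).

```bash
python3 - <<'E'
from posts import *
f='w8.png'
for n,u,v,z in (('tip',314,27,.072),('hroot',314,147,.072),('sh FR',211,72,.028),('sh FL',434,112,.028),('pc',262,204,.061)): print(n,(1000*pix(f,u,v,z)[:2]).round(1))
f='t8.png'; a=cv2.imread('pics/t8.png')
for n in range(0): pass
# oven axis from shelf long edges in top0: yaw -94.2, tray goal
yaw=-94.2; a=np.radians(yaw); X=np.array([np.cos(a),np.sin(a)]);Y=np.array([-X[1],X[0]])
for m in ((484,-165.6),(480,-162)): print('mouth',m,'grip home',(np.array(m)-61*X).round(1),'tray in oven frame',((np.array((504.1,-35.9))-m)@X).round(1),((np.array((504.1,-35.9))-m)@Y).round(1))
go(494,95,130,94.4)
E
```

```text
tip [491.5 125.6]
hroot [498.8  43.4]
sh FR [409.3  93.1]
sh FL [597.3  78.4]
pc [460.7  -6.5]
mouth (484, -165.6) grip home [ 488.5 -104.8] tray in oven frame -130.8 10.5
mouth (480, -162) grip home [ 484.5 -101.2] tray in oven frame -127.5 14.8
29.55 tcp [504.2  -5.6 254.5] rot [-1.799e+02 -4.000e-02  9.510e+01] F [ 0.1 -1.3  0. ] op 60.0 -> slide [101.   -1.1 124.6] turn 0.012
```

>>> send_rows --motion '[{"gripper": 50,"slide": [35,0,0],"turn": 0},{"gripper": 50,"slide": [40,0,10],"turn": 0},{"gripper": 50,"slide": [26,-1,40],"turn": 0},{"gripper": 50,"slide": [0,0,45],"turn": 0},{"gripper": 50,"slide": [0,0,30],"turn": 0}]'

```text
clock: 30.05
tcp_pos: [0.4928, 0.0958, 0.1268]
tcp_rot: [-3.137, -0.001, 1.662]
contact_force: [0.8, -0.3, 1.0]
opening: 0.0499
finger_force: 0.0
```

>>> send_rows --motion '[{"gripper": 50,"slide": [0,0,0],"turn": 0},{"gripper": 50,"slide": [0,0,0],"turn": 0}]'

```text
clock: 30.25
tcp_pos: [0.4946, 0.0948, 0.1308]
tcp_rot: [-3.141, -0.0, 1.66]
contact_force: [0.6, -0.3, 0.4]
opening: 0.0503
finger_force: 0.0
```

```bash
python3 - <<'E'
from posts import *
go(494.2,95,50,94.8)
E
```

```text
30.25 tcp [494.6  94.8 130.8] rot [-1.7995e+02 -1.0000e-02  9.5100e+01] F [ 0.6 -0.3  0.4] op 50.3 -> slide [ 0.2 -0.4 80.8] turn 0.005
```

>>> send_rows --motion '[{"gripper": 50,"slide": [0,0,20],"turn": 0.005},{"gripper": 50,"slide": [0,0,30],"turn": 0},{"gripper": 50,"slide": [0,0,20],"turn": 0},{"gripper": 50,"slide": [0,0,10],"turn": 0},{"gripper": 50,"slide": [0,0,0],"turn": 0}]'

```text
clock: 30.75
tcp_pos: [0.4947, 0.0947, 0.0509]
tcp_rot: [3.141, 0.0, 1.655]
contact_force: [0.0, -0.2, 0.3]
opening: 0.05
finger_force: 0.0
```

>>> send_rows --motion '[{"gripper": 50,"slide": [0,0,0],"turn": 0},{"gripper": 12,"slide": [0,0,0],"turn": 0},{"gripper": 12,"slide": [0,0,0],"turn": 0},{"gripper": 12,"slide": [0,0,0],"turn": 0},{"gripper": 12,"slide": [0,0,0],"turn": 0}]' --grip_force 50

```text
clock: 31.25
tcp_pos: [0.4947, 0.0949, 0.0515]
tcp_rot: [3.14, 0.0, 1.655]
contact_force: [-1.6, -0.4, 5.4]
opening: 0.0153
finger_force: 52.1
```

```bash
python3 - <<'E'
from posts import *
go(502.6,94.2,50,85.6)
E
```

```text
31.25 tcp [494.7  94.9  51.5] rot [1.7993e+02 1.0000e-02 9.4800e+01] F [-1.6 -0.4  5.4] op 15.3 -> slide [-1.3  7.8  1.5] turn 0.161
```

>>> send_rows --motion '[{"gripper": 12,"slide": [0,2,0],"turn": 0.02},{"gripper": 12,"slide": [0,2,0],"turn": 0.04},{"gripper": 12,"slide": [0,2,0],"turn": 0.04},{"gripper": 12,"slide": [0,2,0],"turn": 0.04},{"gripper": 12,"slide": [0,0,0],"turn": 0.02}]'

```text
clock: 31.75
tcp_pos: [0.5037, 0.0949, 0.0515]
tcp_rot: [3.138, 0.0, 1.495]
contact_force: [4.4, -2.0, 4.4]
opening: 0.0149
finger_force: 51.9
```

>>> send_rows --motion '[{"gripper": 12,"slide": [0,0,0],"turn": 0},{"gripper": 12,"slide": [0,0,0],"turn": 0}]'

```text
clock: 31.95
tcp_pos: [0.5036, 0.0949, 0.0515]
tcp_rot: [3.138, 0.0, 1.495]
contact_force: [5.2, -1.8, 4.4]
opening: 0.0152
finger_force: 51.9
```

```bash
python3 - <<'E'
from posts import *
go(502.6,94.2,50,85.6)
snap('wrist','w9.png')
snap('top','t9.png')
a=cv2.imread('pics/t9.png');b=cv2.imread('pics/w9.png')
cv2.imwrite('pics/m9.png',np.vstack([cv2.resize(a[220:350,290:530],(480,260),interpolation=cv2.INTER_CUBIC),cv2.resize(b[:,80:560],(480,480))[0:330]]))
E
```

```text
31.95 tcp [503.6  94.9  51.5] rot [1.7979e+02 1.0000e-02 8.5680e+01] F [ 5.2 -1.8  4.4] op 15.2 -> slide [-0.8 -0.9  1.5] turn 0.001
```

View pics/m9.png

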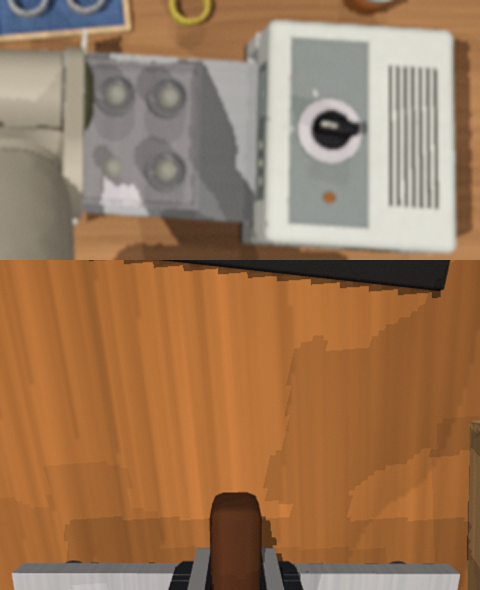

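The tray is now square with the shelf. I'll check its lateral position from the post tops at (117,93), (167,95), (113,167) and (165,170) in the upper inset.

```bash
python3 - <<'E'
from posts import *
f='t9.png'
P=np.array([pix(f,290+x/2,220+y/2,.061)[:2]*1000 for x,y in ((117,93),(167,95),(113,167),(165,170))])
print(P.round(1),P.mean(0).round(1))
d=P[1]+P[3]-P[0]-P[2]; print('yaw x',np.degrees(np.arctan2(d[1],d[0]))); d=P[0]+P[1]-P[2]-P[3]; print('yaw y',np.degrees(np.arctan2(d[1],d[0]))-90)
a=np.radians(-94.4); X=np.array([np.cos(a),np.sin(a)]);Y=np.array([-X[1],X[0]])
for m in ((483.7,-164.5),(481,-162)): print((P.mean(0)-m)@X,(P.mean(0)-m)@Y)
s=ctrl.read_state()['tcp_pos'][:2]*1000; print('centre from grip',(s+131*X).round(1), (s-(482.7,-164))@X,(s-(482.7,-164))@Y)
E
```

```text
[[537.2 -11.8]
 [533.8 -70.2]
 [451.3  -4.8]
 [446.8 -64.5]] [492.3 -37.8]
yaw x -93.80890544678454
yaw y -94.20111734518467
-126.95315944420454 -1.1390022541227196
-124.66766893957966 1.7448377472070005
centre from grip [493.5 -35.7] -259.76132170914013 0.9632966874163876
```

>>> send_rows --motion '[{"gripper": 12,"slide": [-5,-1,0],"turn": 0},{"gripper": 12,"slide": [-12,0,0],"turn": 0},{"gripper": 12,"slide": [-15,0,0],"turn": 0},{"gripper": 12,"slide": [-15,0,0],"turn": 0},{"gripper": 12,"slide": [-12,0,0],"turn": 0}]'

```text
clock: 32.55
tcp_pos: [0.4971, 0.0371, 0.0515]
tcp_rot: [3.14, -0.002, 1.494]
contact_force: [1.7, 10.9, 9.9]
opening: 0.015
finger_force: 52.6
```

>>> send_rows --motion '[{"gripper": 12,"slide": [-8,0,0],"turn": 0},{"gripper": 12,"slide": [-8,0,0],"turn": 0},{"gripper": 12,"slide": [-8,0,0],"turn": 0},{"gripper": 12,"slide": [-8,0,0],"turn": 0}]'

```text
clock: 32.95
tcp_pos: [0.4947, 0.0056, 0.0515]
tcp_rot: [3.14, -0.002, 1.495]
contact_force: [2.1, 10.5, 11.0]
opening: 0.0151
finger_force: 52.7
```

```bash
python3 - <<'E'
from posts import *
go(487.4,-103.2,51.5,85.6)
E
```

```text
32.95 tcp [494.7   5.6  51.5] rot [ 1.7993e+02 -1.3000e-01  8.5640e+01] F [ 2.1 10.5 11. ] op 15.1 -> slide [-109.1    1.    -0.2] turn 0.001
```

>>> send_rows --motion '[{"gripper": 12,"slide": [-12,0,0],"turn": 0},{"gripper": 12,"slide": [-14,0,0],"turn": 0},{"gripper": 12,"slide": [-14,0,0],"turn": 0},{"gripper": 12,"slide": [-14,0,0],"turn": 0},{"gripper": 12,"slide": [-10,0,0],"turn": 0}]'

```text
clock: 33.45
tcp_pos: [0.4897, -0.0586, 0.0515]
tcp_rot: [3.141, -0.002, 1.494]
contact_force: [1.9, 11.5, 12.1]
opening: 0.0154
finger_force: 52.9
```

>>> send_rows --motion '[{"gripper": 12,"slide": [-8,0,0],"turn": 0},{"gripper": 12,"slide": [-8,0,0],"turn": 0},{"gripper": 12,"slide": [-8,0,0],"turn": 0},{"gripper": 12,"slide": [-6,0,0],"turn": 0}]'

```text
clock: 33.85
tcp_pos: [0.4875, -0.0881, 0.0515]
tcp_rot: [3.141, -0.002, 1.495]
contact_force: [-0.1, 12.5, 12.3]
opening: 0.015
finger_force: 53.0
```

```bash
python3 - <<'E'
from posts import *
go(487.4,-103.2,51.5,85.6)
E
```

```text
33.85 tcp [487.5 -88.1  51.5] rot [ 1.7995e+02 -1.4000e-01  8.5630e+01] F [-0.1 12.5 12.3] op 15.0 -> slide [-15.1   1.1  -0. ] turn 0.001
```

>>> send_rows --motion '[{"gripper": 12,"slide": [-3,0,0],"turn": 0},{"gripper": 12,"slide": [-3,0,0],"turn": 0},{"gripper": 12,"slide": [-2,0,0],"turn": 0},{"gripper": 12,"slide": [-2,0,0],"turn": 0}]'

```text
clock: 34.25
tcp_pos: [0.4867, -0.0976, 0.0515]
tcp_rot: [3.141, -0.003, 1.495]
contact_force: [0.8, 12.1, 13.2]
opening: 0.015
finger_force: 53.1
```

>>> send_rows --motion '[{"gripper": 12,"slide": [-1,0,0],"turn": 0},{"gripper": 12,"slide": [0,0,0],"turn": 0}]'

```text
clock: 34.45
tcp_pos: [0.4866, -0.0988, 0.0515]
tcp_rot: [3.141, -0.002, 1.495]
contact_force: [1.1, 10.7, 12.8]
opening: 0.0147
finger_force: 53.0
```

>>> send_rows --motion '[{"gripper": 12,"slide": [-1,0,0],"turn": 0},{"gripper": 12,"slide": [0,0,0],"turn": 0}]'

```text
clock: 34.65
tcp_pos: [0.4866, -0.0997, 0.0515]
tcp_rot: [3.141, -0.002, 1.495]
contact_force: [0.3, 11.4, 12.6]
opening: 0.0153
finger_force: 53.0
```

```bash
python3 - <<'E'
from posts import *
go(487.4,-103.2,51.5,85.6)
E
```

```text
34.65 tcp [486.6 -99.7  51.5] rot [ 1.7996e+02 -1.4000e-01  8.5640e+01] F [ 0.3 11.4 12.6] op 15.3 -> slide [-3.5  1.1  0. ] turn 0.001
```

>>> send_rows --motion '[{"gripper": 12,"slide": [-1,0,0],"turn": 0},{"gripper": 12,"slide": [0,0,0],"turn": 0}]'

```text
clock: 34.85
tcp_pos: [0.4865, -0.1006, 0.0515]
tcp_rot: [3.141, -0.002, 1.495]
contact_force: [0.6, 12.0, 12.3]
opening: 0.0153
finger_force: 53.0
```

>>> send_rows --motion '[{"gripper": 12,"slide": [-1,0,0],"turn": 0},{"gripper": 12,"slide": [0,0,0],"turn": 0}]'

```text
clock: 35.05
tcp_pos: [0.4864, -0.1016, 0.0515]
tcp_rot: [3.141, -0.002, 1.495]
contact_force: [2.4, 11.9, 12.0]
opening: 0.0153
finger_force: 53.0
```

>>> send_rows --motion '[{"gripper": 12,"slide": [-1,0,0],"turn": 0},{"gripper": 12,"slide": [0,0,0],"turn": 0}]'

```text
clock: 35.25
tcp_pos: [0.4865, -0.1018, 0.0515]
tcp_rot: [3.141, -0.004, 1.494]
contact_force: [2.8, 16.6, 12.6]
opening: 0.0151
finger_force: 53.1
```

>>> send_rows --motion '[{"gripper": 12,"slide": [-1,0,0],"turn": 0},{"gripper": 12,"slide": [0,0,0],"turn": 0}]'

```text
clock: 35.45
tcp_pos: [0.4865, -0.1018, 0.0515]
tcp_rot: [3.141, -0.006, 1.494]
contact_force: [4.5, 23.5, 15.0]
opening: 0.0152
finger_force: 53.3
```

The tray has reached its stop: y holds at -101.8 mm while the force rises. One more millimetre, then I'll release.

>>> send_rows --motion '[{"gripper": 12,"slide": [-1,0,0],"turn": 0},{"gripper": 12,"slide": [0,0,0],"turn": 0}]'

```text
clock: 35.65
tcp_pos: [0.4864, -0.1018, 0.0515]
tcp_rot: [3.141, -0.007, 1.494]
contact_force: [6.8, 31.1, 15.0]
opening: 0.016
finger_force: 53.4
```

>>> send_rows --motion '[{"gripper": 50,"slide": [0,0,0],"turn": 0},{"gripper": 50,"slide": [0,0,0],"turn": 0},{"gripper": 50,"slide": [0,0,0],"turn": 0},{"gripper": 50,"slide": [0,0,0],"turn": 0}]'

```text
clock: 36.05
tcp_pos: [0.4857, -0.1064, 0.0504]
tcp_rot: [-3.141, -0.0, 1.494]
contact_force: [0.8, 0.5, -0.3]
opening: 0.0499
finger_force: 0.0
```

>>> send_rows --motion '[{"gripper": 50,"slide": [0,0,-20],"turn": 0},{"gripper": 50,"slide": [0,0,-40],"turn": 0},{"gripper": 50,"slide": [0,0,-45],"turn": 0},{"gripper": 50,"slide": [0,0,-45],"turn": 0},{"gripper": 50,"slide": [0,0,-40],"turn": 0}]'

```text
clock: 36.55
tcp_pos: [0.4857, -0.1063, 0.2429]
tcp_rot: [3.141, 0.0, 1.494]
contact_force: [0.7, 0.1, -0.7]
opening: 0.0495
finger_force: 0.0
```

>>> send_rows --motion '[{"gripper": 50,"slide": [40,0,-30],"turn": 0},{"gripper": 50,"slide": [40,0,0],"turn": 0},{"gripper": 50,"slide": [20,0,0],"turn": 0},{"gripper": 50,"slide": [0,0,0],"turn": 0},{"gripper": 50,"slide": [0,0,0],"turn": 0}]'

```text
clock: 37.05
tcp_pos: [0.4935, -0.0069, 0.2704]
tcp_rot: [-3.141, 0.0, 1.495]
contact_force: [-0.6, -0.2, 0.4]
opening: 0.0499
finger_force: 0.0
```

```bash
python3 - <<'E'
from posts import *
a=snap('wrist','w10.png')['frame']; b=snap('top','t10.png')['frame']
cv2.imwrite('pics/m10.png',np.hstack([cv2.resize(b[205:345,290:530],(400,233),interpolation=cv2.INTER_CUBIC),cv2.resize(a[:,:],(400,300))[:233]])[:,:,::-1])
cv2.imwrite('pics/m10.png',np.vstack([cv2.resize(b[205:345,300:530],(690,420),interpolation=cv2.INTER_CUBIC)[:250+170,:],np.zeros((0,690,3),np.uint8)])[:,:,::-1])
go(476,-228,260,85.6)
E
```

```text
37.15 tcp [493.5  -7.5 270.4] rot [-1.7997e+02  1.0000e-02  8.5570e+01] F [ 0.7  0.3 -0.9] op 50.3 -> slide [-221.2   -0.4   10.4] turn -0.0
```

>>> send_rows --motion '[{"gripper": 50,"slide": [-35,0,-10],"turn": 0},{"gripper": 50,"slide": [-45,0,-10],"turn": 0},{"gripper": 50,"slide": [-45,0,-10],"turn": 0},{"gripper": 50,"slide": [-45,0,0],"turn": 0},{"gripper": 50,"slide": [-45,0,0],"turn": 0}]'

```text
clock: 37.65
tcp_pos: [0.4763, -0.2238, 0.3008]
tcp_rot: [3.141, 0.0, 1.493]
contact_force: [0.8, -0.6, -1.0]
opening: 0.05
finger_force: 0.0
```

>>> send_rows --motion '[{"gripper": 50,"slide": [-30,0,0],"turn": 0},{"gripper": 50,"slide": [0,0,0],"turn": 0},{"gripper": 50,"slide": [0,0,0],"turn": 0}]'

```text
clock: 37.95
tcp_pos: [0.4744, -0.2516, 0.3002]
tcp_rot: [-3.141, -0.001, 1.493]
contact_force: [0.2, -0.3, 0.3]
opening: 0.05
finger_force: 0.0
```

```bash
python3 - <<'E'
from posts import *
a=snap('wrist','w11.png')['frame']; b=cv2.imread('pics/t10.png')
t=cv2.resize(b[215:340,310:530],(320,182),interpolation=cv2.INTER_CUBIC)
m=np.zeros((600,640,3),np.uint8); m[:410]=a[:410,:,::-1]; m[415:597,:320]=t
m[415:597,320:640]=cv2.resize(b[215:340,290:400],(320,182),interpolation=cv2.INTER_CUBIC)
cv2.imwrite('pics/m11.png',m)
for p in ((476.8,-227.4,208),(476.8,-227.4,164)): print(proj('w11.png',np.array(p)/1000).round(1),proj('t10.png',np.array(p)/1000).round(1))
go(476.8,-227.4,190,85.6)
E
```

```text
[316.5 203.7] [458.6 283.3]
[316.4 190.5] [453.3 285.7]
38.0 tcp [ 474.7 -250.7  300.5] rot [-1.7998e+02 -3.0000e-02  8.5600e+01] F [ 0.1  0.7 -0.6] op 50.0 -> slide [ 23.3   0.3 110.5] turn 0.0
```

View pics/m11.png

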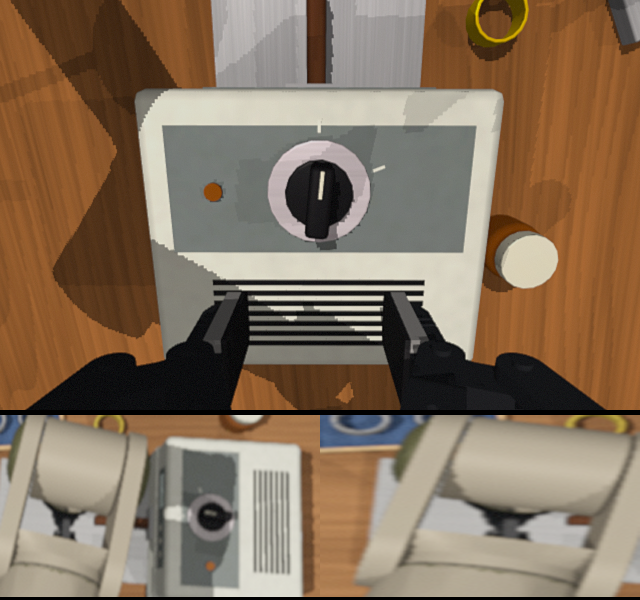

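The disc centre is (319,190) and the bar runs from (322,163) to (317,238), about 1.3 mm off my prediction. The "on" mark lies clockwise at (378,168). I'll grip at (478.2,-226).

>>> send_rows --motion '[{"gripper": 50,"slide": [15,2,0],"turn": 0},{"gripper": 50,"slide": [10,0,20],"turn": 0},{"gripper": 50,"slide": [0,0,35],"turn": 0},{"gripper": 50,"slide": [0,0,25],"turn": 0},{"gripper": 50,"slide": [0,0,10],"turn": 0}]'

```text
clock: 38.5
tcp_pos: [0.4785, -0.2237, 0.2088]
tcp_rot: [-3.139, -0.002, 1.497]
contact_force: [0.3, 0.3, 0.6]
opening: 0.0499
finger_force: 0.0
```

>>> send_rows --motion '[{"gripper": 50,"slide": [0,0,0],"turn": 0},{"gripper": 50,"slide": [0,0,0],"turn": 0}]'

```text
clock: 38.7
tcp_pos: [0.4794, -0.2257, 0.212]
tcp_rot: [3.14, 0.001, 1.495]
contact_force: [-0.3, 0.1, 1.0]
opening: 0.0502
finger_force: 0.0
```

```bash
python3 - <<'E'
from posts import *
go(478.2,-226,190,85.6)
print(ctrl.read_state()['qpos'].round(2))
E
```

```text
38.7 tcp [ 479.4 -225.7  212. ] rot [1.799e+02 6.000e-02 8.568e+01] F [-0.3  0.1  1. ] op 50.2 -> slide [-0.4 -1.2 22. ] turn 0.001
[-0.66  0.34  1.53  0.    1.27 -0.59]
```

>>> send_rows --motion '[{"gripper": 50,"slide": [0,-1,10],"turn": 0},{"gripper": 50,"slide": [0,0,8],"turn": 0},{"gripper": 50,"slide": [0,0,3],"turn": 0},{"gripper": 50,"slide": [0,0,0],"turn": 0},{"gripper": 50,"slide": [0,0,0],"turn": 0}]'

```text
clock: 39.2
tcp_pos: [0.4779, -0.226, 0.1898]
tcp_rot: [3.141, 0.0, 1.495]
contact_force: [-0.1, 1.0, -0.8]
opening: 0.0497
finger_force: 0.0
```

>>> send_rows --motion '[{"gripper": 10,"slide": [0,0,0],"turn": 0},{"gripper": 10,"slide": [0,0,0],"turn": 0},{"gripper": 10,"slide": [0,0,0],"turn": 0},{"gripper": 10,"slide": [0,0,0],"turn": 0},{"gripper": 10,"slide": [0,0,0],"turn": 0}]' --grip_force 25

```text
clock: 39.7
tcp_pos: [0.4784, -0.2258, 0.19]
tcp_rot: [3.14, 0.0, 1.495]
contact_force: [4.8, 3.2, 2.3]
opening: 0.0136
finger_force: 31.0
```

```bash
python3 - <<'E'
from posts import *
go(478.2,-226,190,85.6)
print(ctrl.read_state()['moment'].round(3))
E
```

```text
39.7 tcp [ 478.4 -225.8  190. ] rot [1.7991e+02 1.0000e-02 8.5650e+01] F [4.8 3.2 2.3] op 13.6 -> slide [-0.2 -0.2 -0. ] turn 0.001
[ 0.358 -0.766 -0.032]
```

Gripped well centred at 13.6 mm opening, so I'll turn it clockwise.

>>> send_rows --motion '[{"gripper": 10,"slide": [0,0,0],"turn": 0.08},{"gripper": 10,"slide": [0,0,0],"turn": 0.12},{"gripper": 10,"slide": [0,0,0],"turn": 0.12},{"gripper": 10,"slide": [0,0,0],"turn": 0.12},{"gripper": 10,"slide": [0,0,0],"turn": 0.12}]'

```text
clock: 40.2
tcp_pos: [0.4794, -0.2262, 0.19]
tcp_rot: [3.137, -0.002, 0.93]
contact_force: [13.0, -0.5, -2.8]
opening: 0.0137
finger_force: 30.4
```

>>> send_rows --motion '[{"gripper": 10,"slide": [0,0,0],"turn": 0.12},{"gripper": 10,"slide": [0,0,0],"turn": 0.12},{"gripper": 10,"slide": [0,0,0],"turn": 0.12},{"gripper": 10,"slide": [0,0,0],"turn": 0.12},{"gripper": 10,"slide": [0,0,0],"turn": 0.1}]'

```text
clock: 40.7
tcp_pos: [0.4801, -0.2271, 0.1901]
tcp_rot: [3.136, -0.005, 0.35]
contact_force: [16.7, -6.3, -6.4]
opening: 0.0136
finger_force: 29.8
```

```bash
python3 - <<'E'
from posts import *
go(478.2,-226,190,85.6-np.degrees(1.2))
print(ctrl.read_state()['moment'].round(3))
E
```

```text
40.7 tcp [ 480.1 -227.1  190.1] rot [179.68  -0.29  20.05] F [16.7 -6.3 -6.4] op 13.6 -> slide [-1.4 -1.7  0.1] turn 0.056
[-0.896 -2.596  0.072]
```

>>> send_rows --motion '[{"gripper": 10,"slide": [1,1,0],"turn": 0.03},{"gripper": 10,"slide": [0,0,0],"turn": 0.03},{"gripper": 10,"slide": [0,0,0],"turn": 0},{"gripper": 10,"slide": [0,0,0],"turn": 0}]'

```text
clock: 41.1
tcp_pos: [0.4803, -0.2273, 0.19]
tcp_rot: [3.138, -0.003, 0.295]
contact_force: [9.3, -2.4, -0.7]
opening: 0.0131
finger_force: 30.5
```

```bash
python3 - <<'E'
from posts import *
go(478.2,-226,190,85.6-np.degrees(1.2))
print(ctrl.read_state()['moment'].round(3))
E
```

```text
41.1 tcp [ 480.3 -227.3  190. ] rot [ 1.7982e+02 -1.5000e-01  1.6890e+01] F [ 9.3 -2.4 -0.7] op 13.1 -> slide [-1.6 -1.8 -0. ] turn 0.001
[-0.383 -1.431  0.048]
```

>>> send_rows --motion '[{"gripper": 10,"slide": [0,0,0],"turn": 0.02},{"gripper": 10,"slide": [0,0,0],"turn": 0.02},{"gripper": 10,"slide": [0,0,0],"turn": 0}]'

```text
clock: 41.4
tcp_pos: [0.48, -0.2274, 0.1901]
tcp_rot: [3.138, -0.002, 0.256]
contact_force: [7.8, -3.3, 0.4]
opening: 0.0133
finger_force: 41.5
```

```bash
python3 - <<'E'
from posts import *
go(478.2,-226,190,85.6-np.degrees(1.2))
print(ctrl.read_state()['moment'].round(3))
E
```

```text
41.4 tcp [ 480.  -227.4  190.1] rot [ 1.7981e+02 -1.0000e-01  1.4650e+01] F [ 7.8 -3.3  0.4] op 13.3 -> slide [-1.4 -1.8  0.1] turn -0.038
[-0.518 -1.106  0.706]
```

The moment about z jumped from 0.05 to 0.7 N m, so the switch is at its stop. Now I'll release and move clear.

>>> send_rows --motion '[{"gripper": 50,"slide": [0,0,0],"turn": 0},{"gripper": 50,"slide": [0,0,0],"turn": 0},{"gripper": 50,"slide": [0,0,0],"turn": 0},{"gripper": 50,"slide": [0,0,-15],"turn": 0},{"gripper": 50,"slide": [0,0,-35],"turn": 0}]'

```text
clock: 41.9
tcp_pos: [0.478, -0.2258, 0.2378]
tcp_rot: [-3.137, 0.004, 0.255]
contact_force: [-0.4, -0.4, 0.7]
opening: 0.0499
finger_force: 0.0
```

>>> send_rows --motion '[{"gripper": 50,"slide": [0,0,-40],"turn": -0.14},{"gripper": 50,"slide": [0,0,-20],"turn": -0.14},{"gripper": 50,"slide": [0,0,0],"turn": -0.14},{"gripper": 50,"slide": [0,0,0],"turn": -0.14},{"gripper": 50,"slide": [0,0,0],"turn": -0.14}]'

```text
clock: 42.4
tcp_pos: [0.4789, -0.2265, 0.2996]
tcp_rot: [-3.141, 0.0, 0.96]
contact_force: [1.0, -0.5, -0.6]
opening: 0.05
finger_force: 0.0
```

>>> send_rows --motion '[{"gripper": 50,"slide": [0,0,0],"turn": -0.14},{"gripper": 50,"slide": [0,0,0],"turn": -0.14},{"gripper": 50,"slide": [0,0,0],"turn": -0.14},{"gripper": 50,"slide": [0,0,0],"turn": -0.12},{"gripper": 50,"slide": [-25,0,0],"turn": 0}]'

```text
clock: 42.9
tcp_pos: [0.4774, -0.2499, 0.2999]
tcp_rot: [-3.141, -0.001, 1.501]
contact_force: [1.0, -0.9, 0.5]
opening: 0.0499
finger_force: 0.0
```

>>> send_rows --motion '[{"gripper": 50,"slide": [0,0,0],"turn": 0},{"gripper": 50,"slide": [0,0,0],"turn": 0}]'

```text
clock: 43.1
tcp_pos: [0.477, -0.2514, 0.2993]
tcp_rot: [-3.141, -0.001, 1.494]
contact_force: [-0.8, 0.4, 0.2]
opening: 0.05
finger_force: 0.0
```

```bash
python3 - <<'E'
from posts import *
go(476,-250,300,85.6)
a=snap('wrist','w12.png')['frame']; h=cv2.cvtColor(a,cv2.COLOR_RGB2GRAY)
for f in ('w11.png','w12.png'):
    g=cv2.imread('pics/'+f,0); c=proj(f,[.478,-.226,.208]); u,v=c.round().astype(int); print(f,c.round(1))
    m=(g[v-45:v+45,u-45:u+45]<45).astype(np.uint8)
    n,l,st,ce=cv2.connectedComponentsWithStats(m); k=1+np.argmax(st[1:,4])
    # bright index line on the bar
    w=((g[v-25:v+20,u-25:u+25]>120)).astype(np.uint8); n2,l2,s2,c2=cv2.connectedComponentsWithStats(w)
    for j in range(1,n2):
        if 15<s2[j,4]<250:
            ys,xs=np.where(l2==j); vx,vy,x0,y0=cv2.fitLine(np.c_[xs,ys].astype(np.float32),cv2.DIST_L2,0,.01,.01).ravel()
            print('line',s2[j],'centre',(c2[j]+[u-25,v-25]).round(1),'angle from vertical deg',np.degrees(np.arctan2(vx,-vy)).round(1))
E
```

```text
43.1 tcp [ 477.  -251.4  299.3] rot [-1.7996e+02 -3.0000e-02  8.5580e+01] F [-0.8  0.4  0.2] op 50.0 -> slide [ 1.3 -1.1 -0.7] turn -0.0
w11.png [318.5 201.1]
line [25  0  6 24 98] centre [320.6 187.4] angle from vertical deg 5.6
w12.png [314.  201.9]
line [31 18 19 11 88] centre [329.2 200.1] angle from vertical deg 68.5
```

>>> send_rows --motion '[{"gripper": 50,"slide": [40,0,0],"turn": 0},{"gripper": 50,"slide": [45,0,0],"turn": 0},{"gripper": 50,"slide": [45,0,0],"turn": 0},{"gripper": 50,"slide": [45,0,0],"turn": 0},{"gripper": 50,"slide": [45,0,0],"turn": 0}]'

```text
clock: 43.65
tcp_pos: [0.4935, -0.0297, 0.2998]
tcp_rot: [3.141, -0.0, 1.495]
contact_force: [0.7, -1.2, -0.2]
opening: 0.0499
finger_force: 0.0
```

>>> send_rows --motion '[{"gripper": 50,"slide": [45,0,0],"turn": 0},{"gripper": 50,"slide": [45,0,0],"turn": 0},{"gripper": 50,"slide": [45,0,0],"turn": 0},{"gripper": 50,"slide": [45,0,0],"turn": 0},{"gripper": 50,"slide": [45,0,0],"turn": 0}]'

```text
clock: 44.15
tcp_pos: [0.5103, 0.1947, 0.2999]
tcp_rot: [3.141, -0.0, 1.495]
contact_force: [-0.7, -0.5, 0.5]
opening: 0.0503
finger_force: 0.0
```

>>> send_rows --motion '[{"gripper": 50,"slide": [0,-30,0],"turn": 0},{"gripper": 50,"slide": [0,0,0],"turn": 0},{"gripper": 50,"slide": [0,0,0],"turn": 0}]'

```text
clock: 44.45
tcp_pos: [0.4808, 0.1949, 0.3001]
tcp_rot: [3.141, -0.0, 1.496]
contact_force: [0.1, -0.3, 0.1]
opening: 0.0499
finger_force: 0.0
```

```bash
python3 - <<'E'
from posts import *
for f,box in (('w11.png',None),('w12.png',None)):
    g=cv2.imread('pics/'+f,0); u,v=proj(f,[.478,-.226,.208]).round().astype(int)
    w=(g[v-25:v+20,u-25:u+25]>120).astype(np.uint8); n,l,s,c=cv2.connectedComponentsWithStats(w)
    for j in range(1,n):
        if 15<s[j,4]<250:
            ys,xs=np.where(l==j); vx,vy,x0,y0=cv2.fitLine(np.c_[xs,ys].astype(np.float32),cv2.DIST_L2,0,.01,.01).ravel()
            A=pix(f,u-25+x0-10*vx,v-25+y0-10*vy,.208);B=pix(f,u-25+x0+10*vx,v-25+y0+10*vy,.208); d=(B-A)[:2]
            print(f,'bar yaw',np.degrees(np.arctan2(d[1],d[0])).round(1)%180)
b=snap('top','t13.png')['frame']; snap('scene','s13.png')
# panel vs oven in oven frame: sample the top image along oven x at z = .092 (panel top), averaged over y
g=cv2.cvtColor(b,cv2.COLOR_RGB2GRAY); a=np.radians(-94.4); X=np.array([np.cos(a),np.sin(a)]);Y=np.array([-X[1],X[0]]); m=np.array([481.8,-162.6])
for y in (-105,-80,60,80,105):
    print(y,[(x,int(g[tuple(proj('t13.png',np.append(m+x*X+y*Y,92)/1000).round().astype(int)[::-1])])) for x in range(-20,13,3)])
# handle tip should be at x=-95
for x in range(-104,-85,2): print(x,b[tuple(proj('t13.png',np.append(m+x*X,72)/1000).round().astype(int)[::-1])],end=' ')
go(450,200,300)
E
```

```text
w11.png bar yaw 80.2
w12.png bar yaw 17.5
-105 [(-20, 58), (-17, 57), (-14, 50), (-11, 77), (-8, 91), (-5, 108), (-2, 171), (1, 172), (4, 155), (7, 142), (10, 142)]
-80 [(-20, 95), (-17, 91), (-14, 85), (-11, 102), (-8, 126), (-5, 146), (-2, 167), (1, 173), (4, 143), (7, 140), (10, 142)]
60 [(-20, 142), (-17, 161), (-14, 154), (-11, 139), (-8, 135), (-5, 138), (-2, 157), (1, 161), (4, 125), (7, 106), (10, 106)]
80 [(-20, 158), (-17, 159), (-14, 155), (-11, 138), (-8, 137), (-5, 138), (-2, 152), (1, 164), (4, 135), (7, 103), (10, 91)]
105 [(-20, 111), (-17, 112), (-14, 108), (-11, 107), (-8, 125), (-5, 137), (-2, 165), (1, 169), (4, 155), (7, 137), (10, 138)]
-104 [165 164 161] -102 [180 178 176] -100 [183 181 179] -98 [183 181 179] -96 [174 172 169] -94 [139 133 131] -92 [102  82  72] -90 [94 58 40] -88 [98 61 40] -86 [98 61 40] 44.55 tcp [481.4 194.3 299.9] rot [ 1.7996e+02 -1.0000e-02  8.5610e+01] F [ 1.4 -0.7  0.3] op 50.0 -> slide [  3.3 -31.8  -0.1] turn 0
```

```bash
python3 - <<'E'
from posts import *
for f in ('w11.png','w12.png'):
    a=cv2.imread('pics/'+f); g=a.max(2); u,v=proj(f,[.478,-.226,.208]).round().astype(int); u+= 2
    w=(g[v-45:v+50,u-55:u+55]>110).astype(np.uint8); n,l,s,c=cv2.connectedComponentsWithStats(w)
    for j in range(1,n):
        if 20<s[j,4]<300:
            ys,xs=np.where(l==j); P=np.array([pix(f,u-55+x,v-45+y,.208)[:2]*1000 for x,y in zip(xs,ys)])
            d=cv2.fitLine(P.astype(np.float32),cv2.DIST_L2,0,.01,.01).ravel()
            print(f,s[j],'yaw',np.degrees(np.arctan2(d[1],d[0])).round(1)%180,'c',d[2:].round(1),'len',np.ptp((P@d[:2])).round(1))
    d=(g[v-45:v+50,u-55:u+55]<60).astype(np.uint8)
    print('\n'.join(''.join('#' if k else '.' for k in r[10:100:2]) for r in d[::3]))
E
```

```text
w11.png [105   0   5  29  89] yaw 90.0 c [ 509.  -210.1] len 15.4
w11.png [ 53  15   7  29 125] yaw 80.3 c [ 480. -217.] len 15.7
.............................................
.............................................
................############.................
..............#################..............
...........######################............
..........#############..##########..........
.........##############..###########.........
........##############...############........
.......###############...############........
.......###############...#############.......
......################...##############......
......################...##############......
.....#################..###############......
......################..###############......
......###############...###############......
......#################################......
......################################.......
.......###############################.......
........#############################........
.........###########################.........
..........#########################..........
....
[... 1404 characters left out ...]
####......
....##################################.......
....#################################........
.....###############################.........
.....##############################..........
......###########################............
.......########################..............
................############.................
.............................................
.............................................
.............................................
.............................................
.............................................
.............................................
.............................................
.............................................
```

The panel lies flush along its whole width. The switch bar is at yaw 16.5°, against 16.8° expected at the stop, and the arm is clear. I'm handing in.

```bash
python3 -c "
from h import *
print(ctrl.close_job())"
```

```text
the job is handed in; nothing more can be done
None
```

I handed the job in at about 45 s: both dry rings stand in the finished-work box, the three washed rings are on posts, the tray is home with its panel flush, and the switch is clockwise at its stop; no verdict came back, and the rings were last seen seated before the tray went in.

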